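Clear a stripped camera lens into its trays

TASK

The lens has been taken apart on the repair mat; sort it away. Set the two glass lens cells down gently, glass upwards, in the wooden cork-lined tray, the larger cell in its larger bay and the smaller cell in its smaller bay; lay the two open metal rings flat and side by side in the bare steel tray; and lay the screwdriver lengthwise in the wide empty channel of the grey tool tray. Never let a glass cell drop, and leave the tweezers and the wooden stick where they lie.

Things in the scene. Friction and masses are not known exactly. Their poses are not given: they have to be found in the camera images.
- large_cell: Larger lens cell: aluminium barrel, an upright solid cylinder 52 mm in diameter, 28 mm high, closed on top by a dark bluish domed glass; stands glass up on the green mat (top of the mat: world z = 2 mm). About 90 g. Origin at the centre of its underside, z up towards the glass.
- small_cell: Smaller lens cell: brass barrel, an upright solid cylinder 34 mm in diameter and 24 mm high, closed on top by a dark bluish glass; stands glass up on the mat. About 45 g. Origin at the centre of its underside, z up towards the glass; yaw is meaningless.
- large_ring: Focus ring: dark steel ring, open right through (the mat shows through it), outside diameter 56 mm, inside 46 mm, 22 mm high, lying flat on the mat. About 50 g. Origin at the very centre of the ring, 11 mm above what it lies on; z is its axis.
- small_ring: Aperture ring: aluminium ring, open right through, outside diameter 48 mm, inside 40 mm, 18 mm high, lying flat on the mat (too wide to go inside the other ring). About 35 g. Origin at the very centre of the ring, 9 mm above what it lies on; z is its axis.
- screwdriver: Precision screwdriver lying on the mat: octagonal aluminium handle 12 mm across flats, 64 mm long, a steel swivel cap at one end, a thin 40 mm steel blade at the other. About 35 g, nearly all in the handle. Origin on its axis at the handle's middle (6 mm above what it lies on): grip it there. x points along it to the blade's tip; cap end at x = -40 mm, tip at x = +72 mm.
- lens_tray: Wooden tray with cork floors, fixed on the mat, 140 mm (x) by 84 mm (y), origin at the centre of its underside. Floors 5 mm, 4 mm thick walls and divider up to 14 mm above the origin (9 mm above the floors). Two bays along x, open insides: larger 77 (x) by 76 mm (y), centre at x = -27.5 mm, y = 0; smaller 51 by 76 mm, centre at x = +40.5 mm, y = 0.
- ring_tray: Bare steel tray, undivided, fixed on the mat, 172 mm (x, long) by 114 mm (y) over its lip. Origin at the centre of its underside; floor 3 mm above the origin, inside 162 by 106 mm; walls 3 mm thick, with a narrow lip, rise to 13 mm above the origin. There is room for the two rings side by side along x.
- tool_tray: Grey plastic tool tray, fixed on the mat, 180 mm (x, long) by 112 mm (y). Origin at the centre of its underside; floor 3 mm, walls and a long rib (3 mm thick) 12 mm above it. Along +y of the rib the wide empty channel: inside 174 mm (x) by 77 mm (y from -24 to +53 mm, middle y = +14.5 mm). The narrow channel at -y holds two fixed brass pin vises.
- tweezers: Slim steel tweezers lying on the mat, 118 mm long, 12 mm wide, 8 mm high, pointing roughly towards the robot, among the parts. Origin under its middle, x along it towards the points. Not to be moved.
- pegwood: Pale wooden cleaning stick, square, 130 mm long, 6 mm wide and high, lying on the mat among the parts, pointing roughly away from the robot. Origin under its middle, x along it. Not to be moved.

How it is judged:
By the outcome, as a careful person would: the job done as asked, in the order asked, and still so for the second after the job is handed in, with the robot touching nothing.
It also fails if it takes over 112 s, if anything falls off the work surface, if the arm or the gripper's body presses on something with over 40 N, if the wrist force passes 120 N, or if a joint passes its speed limit or range.

ROBOT

A 6-joint arm with a two-finger parallel gripper is mounted at the origin on the work surface. World frame = base frame: x ahead of the robot, y to its left, z up, the work surface at z = 0. Lengths are in m, angles in rad, forces in N, time in s.
With the tool pointing down it reaches from about 0.25 to 0.725 m from the base axis. Payload 4 kg.
Tool frame: the origin (TCP) lies midway between the tips of the shut fingers; the grasp point (between the pads) lies 19 mm behind it; z points along the fingers, y is the line along which they close (so a half turn about z gives the same grasp; the last joint's range is limited). The gripper opens to 85 mm and grips with 20 to 120 N. Pads are 22 mm wide; open, the fingers measure 114 mm over their backs; the gripper's body (76 mm by 85 mm) begins 54 mm behind the grasp point. The pads swing forward as they close: fully open they stand 13 mm farther back than shut.
Start: joints at [1.236, 0.241, 0.005, 1.335, 0, 1.571], TCP at [0.164, 0.472, 0.197] pointing down, gripper open.
Joint ranges: [-2.72, 2.72], [-1.05, 1.87], [-1.09, 1.28], [-1.99, 2.15], [-1.42, 1.44], [-3.14, 3.14]. Speed limits (rad/s): [2.79, 2.79, 3.14, 3.14, 3.14, 3.14].

INTERFACE

Orientations are given as a unit quaternion [x, y, z, w].
In Python, from workcell import bot, camera, job_done gives the robot as it stands.
- The arm moves only by the tool carry_out, never from a script. Its argument "plan" is a list of rows, each an object of numbers: "dx", "dy", "dz": the shift along the tool's x, y, z in mm; "twist": the turn about the tool's z in degrees; "fingers": the closure, from -1 (fully open) to 1 (shut). In form: [{"dx": .., "dy": .., "dz": .., "twist": .., "fingers": ..}, ...]. A call has exactly 5 rows; each row is the pose to reach, as a shift and turn from the pose commanded when the call began, along the tool's axes at that moment; what a row does not reach only later rows make up. A row lasts 1/12 s, in which the tool goes at most 41.7 mm and 7.16 degrees, less where a joint would pass 70% of its speed; a pose out of reach is approached as far as the arm can. A call with a gripper value outside its range is refused whole. The fingers move at their own pace and stop on an object; the grip force is fixed at half the most. Time passes only in rows, so rows that repeat a pose let the fingers close, or fill a call up. It gives the time, the measured TCP pose, the force, the opening and the grip force at its end, in the units of the state.
- bot.get_obs(): the state, without advancing time (a new reading comes with each control period).
- camera(name): name is "scene" or "top" or "wrist"; returns a dict with "image" (420x560x3 uint8, red, green, blue), "intrinsics" (3x3 intrinsics, pixels), "eye" and "attitude" of the camera in the world. Camera axes: x right, y down, z forward; pixel columns grow to the right and rows downward; lengths in m; the calibration is good to about 2 mm. A picture is of the moment at which its call begins. There is no depth.
- job_done(): hands the job in; it is judged then, once.
The state is a dict: "clock": time; "joint_pos": joint angles; "joint_vel": joint speeds; "tau": joint torques, N m; "eef_pos": TCP position; "tool_rot": TCP orientation; "ft_force": force on the tool from outside, world axes, zero at the start; "ft_torque": the same for the moment, N m; "grip_width": finger opening in m; "grasp_force": force on a finger pad.
Only numpy, scipy, OpenCV 4.12 (cv2) and the standard library are available. Lean on these libraries where they do the work, as an engineer would, in place of code of your own. Each camera call takes 0.05 s, during which the arm holds its last target. There are 200 camera calls.

## Working session

There is one attempt and no reset: what is moved stays moved. The work goes in short steps, Python scripts to look and compute and a tool call to move; the robot and the scene stay as the last step left them, time stands still between calls to the robot, and variables do not carry over. Pictures are saved under pics/ and viewed, at most 17 in all, crops included, and the job is handed in when it is done.

Besides the shell and the picture viewer there is one more tool, called after "Request:" as a command line: name --argument value ..., lists and objects as JSON in quotes. carry_out: Moves the arm, as the interface text tells. Its arguments: {"type":"object","properties":{"plan":{"type":"array","items":{"type":"object","properties":{"dx":{"type":"number"},"dy":{"type":"number"},"dz":{"type":"number"},"twist":{"type":"number"},"fingers":{"type":"number"}}}}},"required":["plan"]}

```bash
mkdir -p pics; ls
cat > h.py <<'E'
import numpy as np, cv2
from scipy.spatial.transform import Rotation as R
from workcell import bot, camera, job_done
def shot(name,fn):
    c=camera(name); cv2.imwrite('pics/'+fn,c['image'][:,:,::-1])
    np.savez('pics/'+fn[:-4]+'.npz',**{k:np.asarray(c[k]) for k in c}); return c
def px2w(c,uv,z):
    K=np.asarray(c['intrinsics']); e=np.asarray(c['eye']); A=np.asarray(c['attitude'])
    A=R.from_quat(A).as_matrix() if A.size==4 else A
    d=A@np.linalg.solve(K,[uv[0],uv[1],1]); return e+d*(z-e[2])/d[2]
def w2px(c,p):
    K=np.asarray(c['intrinsics']); e=np.asarray(c['eye']); A=np.asarray(c['attitude'])
    A=R.from_quat(A).as_matrix() if A.size==4 else A
    q=K@(A.T@(np.asarray(p)-e)); return q[:2]/q[2]
E
python3 - <<'E'
from h import *
for n in ['top','scene']:
    c=shot(n,n+'1.png'); print(n,c['intrinsics'],c['eye'],c['attitude'])
    cv2.imwrite('pics/'+n+'1b.png',cv2.resize(cv2.imread('pics/'+n+'1.png'),(800,600),interpolation=cv2.INTER_CUBIC))
o=bot.get_obs(); print(o)
E
```

```text
pics
top [[492.53673166   0.         283.52414514]
 [  0.         492.53673166 211.86467242]
 [  0.           0.           1.        ]] [ 0.34416934 -0.01696237  1.16307643] [ 0.71315871 -0.69829373  0.03590151 -0.05001596]
scene [[533.13481146   0.         279.62536933]
 [  0.         533.13481146 210.60068528]
 [  0.           0.           1.        ]] [ 0.78461306 -0.55005303  0.92154168] [ 0.92222661  0.23203052 -0.07164404 -0.30087713]
{'clock': 0.1, 'joint_pos': array([1.23601584e+00, 2.41332517e-01, 3.87347448e-03, 1.33516787e+00,
       2.15328043e-07, 1.57078413e+00]), 'joint_vel': array([ 0.00064344, -0.00303351,  0.00213279,  0.00099614,  0.00141395,
       -0.00056083]), 'tau': array([ 8.86614362e-04, -3.73138189e+01,  2.53010309e+01,  1.08591240e-02,
        1.23575146e-04,  1.14022146e-06]), 'eef_pos': array([0.16408079, 0.47166615, 0.19591011]), 'tool_rot': array([ 1.66603556e-01,  9.86023538e-01, -9.02481509e-04, -1.52608381e-04]), 'ft_force': array([-0.00523544,  0.6840758 ,  0.85171057]), 'ft_torque': array([-0.00585413,  0.07494461,  0.02039573]), 'grasp_force': 0.0, 'grip_width': 0.08533136583558813}
```

View pics/top1b.png

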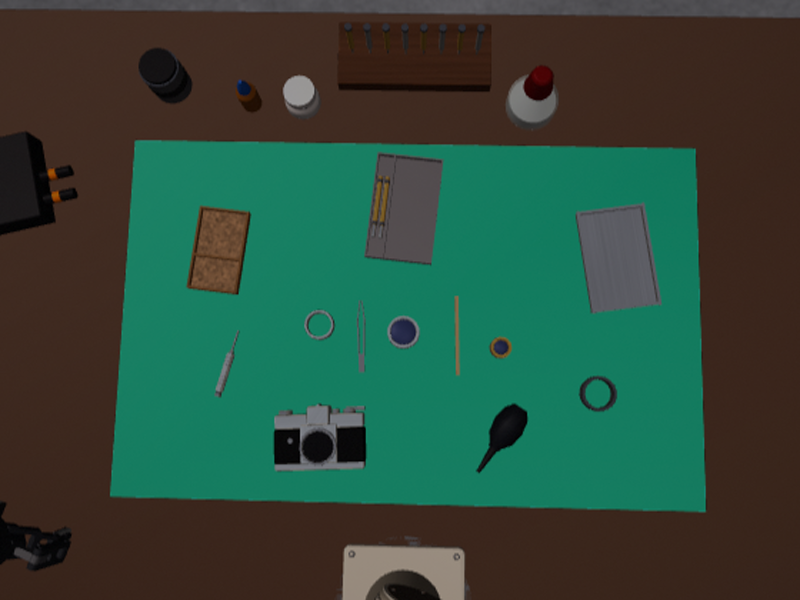

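View pics/scene1b.png

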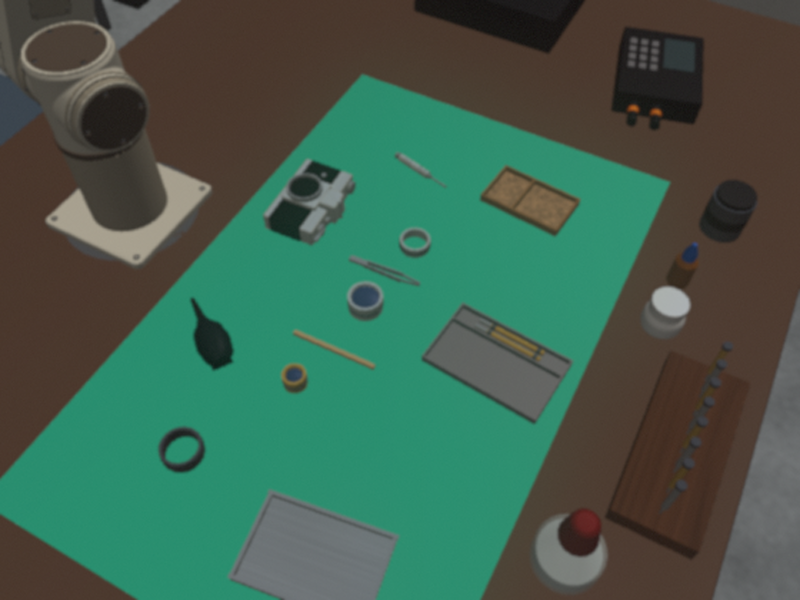

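The top view shows up = +x and left = +y. The screwdriver is at about (227,365), the small ring at (319,324), the large cell at (403,332), the small cell at (501,347) and the large ring at (598,393). The trays are at (219,250), (404,209) and (618,258). I'll enlarge for precise readings.

Run:
```python
import cv2
i=cv2.imread('pics/top1.png')
for n,x,y in [('l',125,140),('r',275,140)]:
    cv2.imwrite(f'pics/crop_{n}.png',cv2.resize(i[y:y+150,x:x+200],None,fx=4,fy=4,interpolation=cv2.INTER_CUBIC))
```

```text
(no output)
```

View pics/crop_l.png

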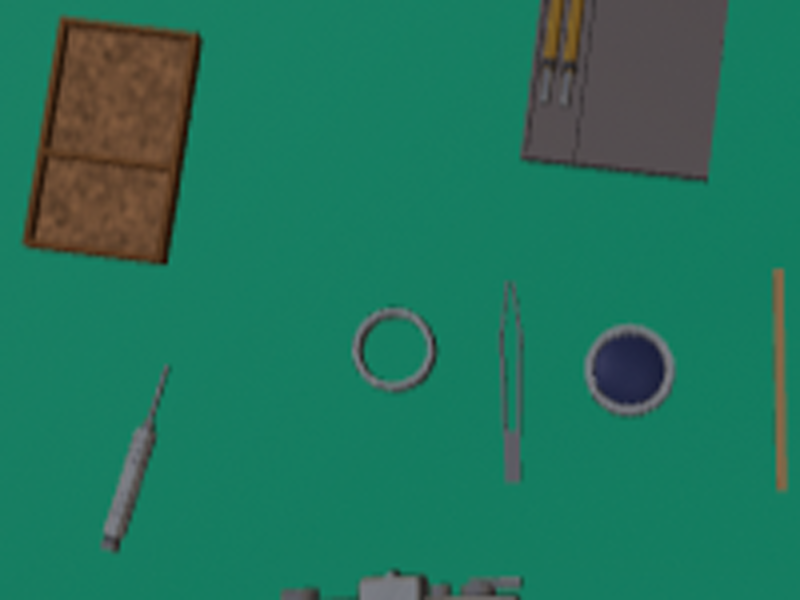

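View pics/crop_r.png

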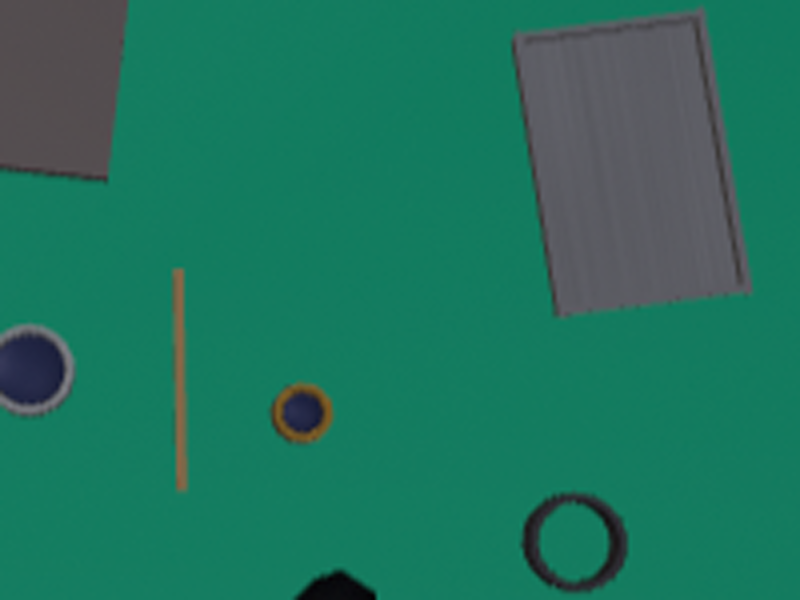

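The crops show the parts, in crop pixels:

| Item | Left crop | Right crop |
|---|---|---|
| large cell centre | (630,370) | |
| small ring centre | (394,349) | |
| screwdriver, cap to tip | (110,548) to (168,366) | |
| small cell centre | | (302,413) |
| large ring centre | | (575,541) |

The cell and ring are clear of the tweezers (x 500-524) and the stick (x 775-788) if I close along world x.

Run:
```python
from h import *
c=dict(np.load('pics/top1.npz'))
def L(u,v,z): return px2w(c,(125+(u+.5)/4-.5,140+(v+.5)/4-.5),z)
def Rr(u,v,z): return px2w(c,(275+(u+.5)/4-.5,140+(v+.5)/4-.5),z)
def S(u,v,z): return px2w(c,((u+.5)*.7-.5,(v+.5)*.7-.5),z)
np.set_printoptions(precision=4,suppress=True)
print('LC',L(630,370,.016),'SC',Rr(302,413,.014),'SR',L(394.5,349,.011),'LR',Rr(575,541,.013))
for n,r in [('LC',.026),('SR',.024)]: pass
a,b=L(109,549,.008),L(168,366,.008); d=b-a
print('SD cap',a,'tip',b,'len',np.hypot(*d[:2]),'yaw',np.degrees(np.arctan2(d[1],d[0])),'handle mid',a+d*40/112)
def tray(n,P,lx,ly,pts):
    # corner order image: TL,TR,BR,BL
    P=np.array(P)[:,:2]; m=P.mean(0)
    M=np.array([[-lx,-ly],[-lx,ly],[lx,ly],[lx,-ly]])/2  # tray x toward robot (image down), tray y to image right
    H=(M.T@(P-m)); ang=np.arctan2(H[0,1]-H[1,0],H[0,0]+H[1,1])
    Q=np.array([[np.cos(ang),-np.sin(ang)],[np.sin(ang),np.cos(ang)]])
    print(n,m,'yaw',np.degrees(ang),'res mm',((M@Q.T+m-P)*1e3).round(1).tolist())
    for p in pts: print('  ',p,m+Q@np.array(p))
tray('lens',[L(65,18,.016),L(200,35,.016),L(165,263,.016),L(25,243,.016)],.14,.084,[(-.0275,0),(.0405,0)])
tray('ring',[Rr(515,35,.015),Rr(703,10,.015),Rr(750,292,.015),Rr(557,316,.015)],.172,.114,[(-.038,0),(.038,0)])
tray('tool',[S(379,154,.014),S(442,160,.014),S(431,264,.014),S(366,257,.014)],.18,.112,[(0,.0145),(-.016,.0145),(.016,.0145)])
T=R.from_quat(bot.get_obs()['tool_rot']).as_matrix(); print(T)
for p in [L(512,483,.006),L(510,282,.006),L(779,269,.008),L(782,490,.008)]: print(p)
```

```text
LC [0.4364 0.0097 0.016 ] SC [ 0.4147 -0.149   0.014 ] SR [0.4463 0.1487 0.011 ] LR [ 0.3444 -0.3065  0.013 ]
SD cap [0.3259 0.312  0.008 ] tip [0.4337 0.2828 0.008 ] len 0.11169733757862838 yaw -15.121965285051937 handle mid [0.3644 0.3016 0.008 ]
lens [0.5678 0.3201] yaw 173.670097672905 res mm [[1.0, 0.6], [0.8, -1.0], [-0.4, 0.4], [-1.4, 0.1]]
   (-0.0275, 0) [0.5952 0.3171]
   (0.0405, 0) [0.5276 0.3246]
ring [ 0.5665 -0.3412] yaw -171.82915686408683 res mm [[1.7, 1.2], [0.8, -0.4], [-1.3, -0.8], [-1.2, -0.0]]
   (-0.038, 0) [ 0.6041 -0.3358]
   (0.038, 0) [ 0.5288 -0.3466]
tool [0.6437 0.0124] yaw 174.8828967659182 res mm [[1.4, 2.5], [0.2, -2.5], [-0.9, -1.8], [-0.7, 1.7]]
   (0, 0.0145) [ 0.6424 -0.0021]
   (-0.016, 0.0145) [ 0.6584 -0.0035]
   (0.016, 0.0145) [ 0.6265 -0.0007]
[[-0.9445  0.3285 -0.0006]
 [ 0.3286  0.9445 -0.0017]
 [ 0.     -0.0018 -1.    ]]
[0.3695 0.0776 0.006 ]
[0.488  0.0823 0.006 ]
[ 0.4986 -0.0767  0.008 ]
[ 0.3688 -0.0802  0.008 ]
```

```bash
cat > goal.py <<'E'
import sys; from h import *
# goal x y z(mm) phi(deg of tool y in world)
o=bot.get_obs(); T=R.from_quat(o['tool_rot']).as_matrix(); p=o['eef_pos']*1e3
ph=np.degrees(np.arctan2(T[1,1],T[0,1]))
print('t',round(o['clock'],2),'pos',p.round(1),'phi',round(ph,2),'F',o['ft_force'].round(1),'w',round(o['grip_width']*1e3,1),'gf',round(o['grasp_force'],1),'q6',o['joint_pos'][5].round(2))
if len(sys.argv)>1:
    g=np.array(list(map(float,sys.argv[1:4]))); print('d',(T.T@(g-p)).round(1),'twist',round(ph-float(sys.argv[4]),1))
E
python3 goal.py 436 10 110 90
```

```text
t 0.1 pos [164.1 471.7 195.9] phi 70.82 F [-0.   0.7  0.9] w 85.3 gf 0.0 q6 1.57
d [-408.5 -346.5   86.5] twist -19.2
```

Request:
carry_out --plan '[{"dx": -28, "dy": -24, "dz": 0, "twist": -4, "fingers": -0.6}, {"dx": -56, "dy": -48, "dz": 0, "twist": -8, "fingers": -0.6}, {"dx": -84, "dy": -72, "dz": 0, "twist": -12, "fingers": -0.6}, {"dx": -112, "dy": -96, "dz": 0, "twist": -16, "fingers": -0.6}, {"dx": -140, "dy": -120, "dz": 0, "twist": -19.2, "fingers": -0.6}]'

```text
clock: 0.52
eef_pos: [0.2572, 0.3112, 0.1963]
tool_rot: [-0.002, 1.0, -0.0, -0.0]
ft_force: [0.9, 0.3, -0.3]
grip_width: 0.0681
grasp_force: 0.0
```

```bash
python3 goal.py 436 10 110 90
```

```text
t 0.52 pos [257.2 311.2 196.3] phi 90.26 F [ 0.9  0.3 -0.3] w 68.1 gf 0.0 q6 0.88
d [-177.4 -301.9   86.4] twist 0.3
```

Request:
carry_out --plan '[{"dx": -18, "dy": -31, "dz": 0, "twist": 0, "fingers": -0.6}, {"dx": -36, "dy": -62, "dz": 0, "twist": 0, "fingers": -0.6}, {"dx": -54, "dy": -93, "dz": 0, "twist": 0, "fingers": -0.6}, {"dx": -72, "dy": -124, "dz": 0, "twist": 0, "fingers": -0.6}, {"dx": -90, "dy": -155, "dz": 0, "twist": 0, "fingers": -0.6}]'

```text
clock: 0.93
eef_pos: [0.3473, 0.1562, 0.1965]
tool_rot: [-0.0, 1.0, -0.0, -0.0]
ft_force: [0.8, 0.2, -0.3]
grip_width: 0.0682
grasp_force: 0.0
```

Request:
carry_out --plan '[{"dx": -18, "dy": -31, "dz": 14, "twist": 0, "fingers": -0.6}, {"dx": -36, "dy": -62, "dz": 28, "twist": 0, "fingers": -0.6}, {"dx": -54, "dy": -93, "dz": 42, "twist": 0, "fingers": -0.6}, {"dx": -72, "dy": -124, "dz": 56, "twist": 0, "fingers": -0.6}, {"dx": -88, "dy": -147, "dz": 70, "twist": 0, "fingers": -0.6}]'

```text
clock: 1.35
eef_pos: [0.4356, 0.0084, 0.1259]
tool_rot: [0.001, 1.0, -0.0, -0.0]
ft_force: [0.3, 1.0, 0.0]
grip_width: 0.0684
grasp_force: 0.0
```

```bash
python3 goal.py 436 10 11 90
python3 - <<'E'
from h import *
c=shot('wrist','w1.png'); print(c['eye'],c['attitude']); o=w2px(c,[.436,.0097,.030]); print('pred LC top',o)
E
```

```text
t 1.35 pos [435.6   8.4 125.9] phi 89.91 F [0.3 1.  0. ] w 68.4 gf 0.0 q6 0.02
d [ -0.4   1.6 114.9] twist -0.1
[0.36467883 0.00823543 0.30248019] [0.70035947 0.6998604  0.09859144 0.09985875]
pred LC top [278.71252916 197.32181014]
```

View pics/w1.png

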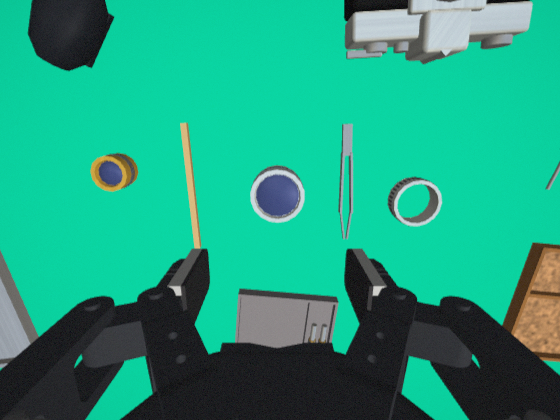

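The wrist view shows the large cell at (277,195), within about 1 mm of my prediction. The open fingers are at (190,270) and (365,270). Next I'll estimate the fingertip height from the image.

```bash
python3 - <<'E'
from h import *
c=dict(np.load('pics/w1.npz'))
for z in range(118,165,6): print(z,w2px(c,[.4246,-.0258,z/1e3]).round(0),w2px(c,[.4466,-.0258,z/1e3]).round(0),w2px(c,[.4246,.0426,z/1e3]).round(0))
E
python3 - <<'E'
import cv2
i=cv2.imread('pics/w1.png')[235:355,120:280]; cv2.imwrite('pics/w1c.png',cv2.resize(i,None,fx=5,fy=5,interpolation=cv2.INTER_CUBIC))
E
```

```text
118 [225. 215.] [226. 246.] [330. 215.]
124 [223. 218.] [225. 250.] [332. 218.]
130 [222. 221.] [223. 254.] [333. 221.]
136 [220. 224.] [222. 258.] [335. 224.]
142 [218. 228.] [220. 262.] [337. 228.]
148 [216. 231.] [218. 267.] [339. 231.]
154 [214. 235.] [216. 272.] [342. 235.]
160 [211. 240.] [214. 278.] [344. 240.]
```

View pics/w1c.png

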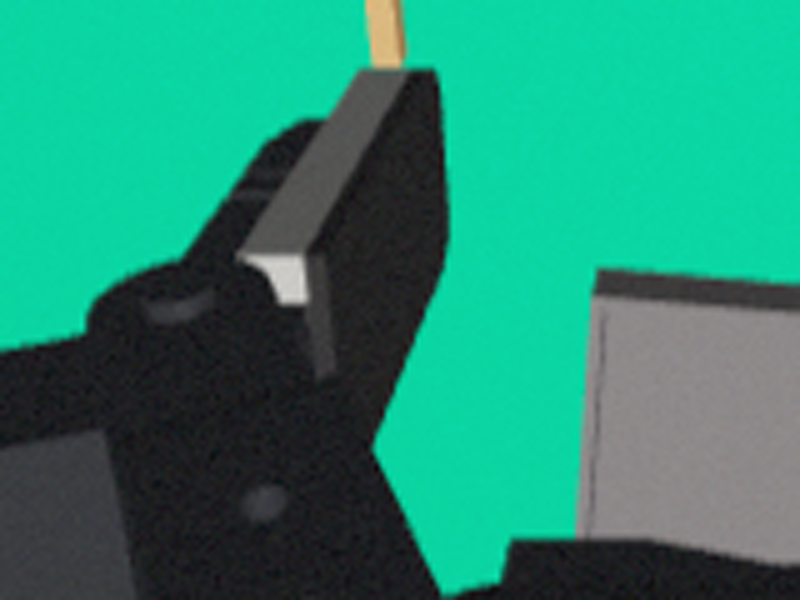

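Run:
```python
from h import *
c=shot('scene','s2.png'); o=w2px(c,[.4356,.0084,.126]); print(o)
x,y=(o-[70,60]).astype(int)
i=cv2.resize(c['image'][y:y+110,x:x+140,::-1],None,fx=5.6,fy=5.4,interpolation=cv2.INTER_CUBIC); i=np.ascontiguousarray(i)
for z,col in [(.126,(0,0,255)),(.139,(255,0,0)),(.165,(0,255,255))]:
  for dy in (-.034,.034):
    u=w2px(c,[.4356,.0084+dy,z])-[x,y]; cv2.circle(i,(int(u[0]*5.6),int(u[1]*5.4)),3,col,-1)
cv2.imwrite('pics/s2c.png',i)
```

```text
[253.35826863 177.67004917]
```

View pics/s2c.png

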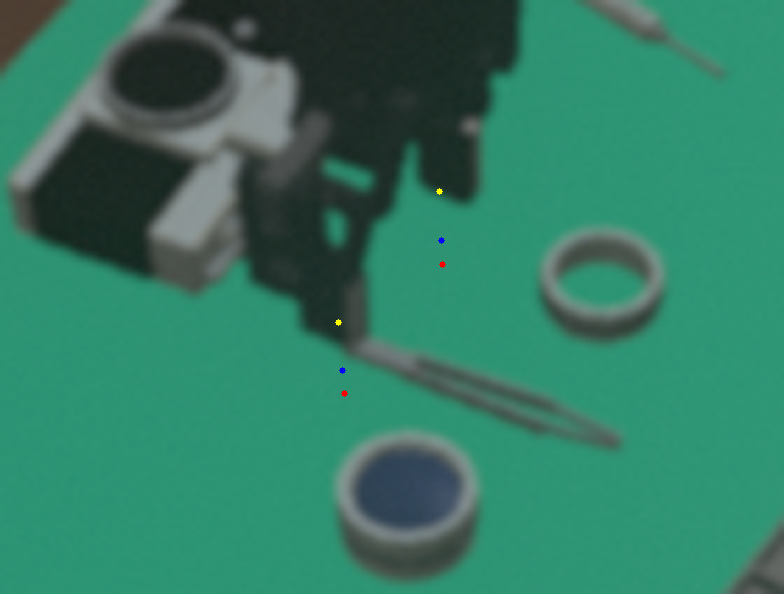

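The wrist crop shows the left pad's tip edge at about (438,70)-(448,235). The scene crop shows both fingertips sitting just below the z=165 mm markers. So with the fingers partly open, the tips stand well above the reported TCP. I'll descend partway, which is safe either way, and measure again.

Request:
carry_out --plan '[{"dx": 0, "dy": 1.5, "dz": 22, "twist": 0, "fingers": -0.6}, {"dx": 0, "dy": 1.5, "dz": 44, "twist": 0, "fingers": -0.6}, {"dx": 0, "dy": 1.5, "dz": 66, "twist": 0, "fingers": -0.6}, {"dx": 0, "dy": 1.5, "dz": 88, "twist": 0, "fingers": -0.6}, {"dx": 0, "dy": 1.5, "dz": 110, "twist": 0, "fingers": -0.6}]'

```text
clock: 1.87
eef_pos: [0.4348, 0.0129, 0.0159]
tool_rot: [-0.0, 1.0, 0.0, -0.0]
ft_force: [0.5, 0.1, 0.4]
grip_width: 0.0682
grasp_force: 0.0
```

```bash
python3 goal.py
python3 - <<'E'
from h import *
p=bot.get_obs()['eef_pos']
c=shot('scene','s3.png'); o=w2px(c,p); print(o)
x,y=(o-[70,70]).astype(int)
i=cv2.resize(c['image'][y:y+110,x:x+140,::-1],None,fx=5.6,fy=5.4,interpolation=cv2.INTER_CUBIC); i=np.ascontiguousarray(i)
for z,col in [(0,(0,0,255)),(.015,(255,0,0)),(.03,(0,255,255))]:
  for dy in (-.034,.034):
    u=w2px(c,p+[0,dy,z])-[x,y]; cv2.circle(i,(int(u[0]*5.6),int(u[1]*5.4)),3,col,-1)
cv2.imwrite('pics/s3c.png',i)
E
```

```text
t 1.87 pos [434.8  12.9  15.9] phi 90.05 F [0.5 0.1 0.4] w 68.2 gf 0.0 q6 0.03
[255.78107709 209.46534783]
```

View pics/s3c.png

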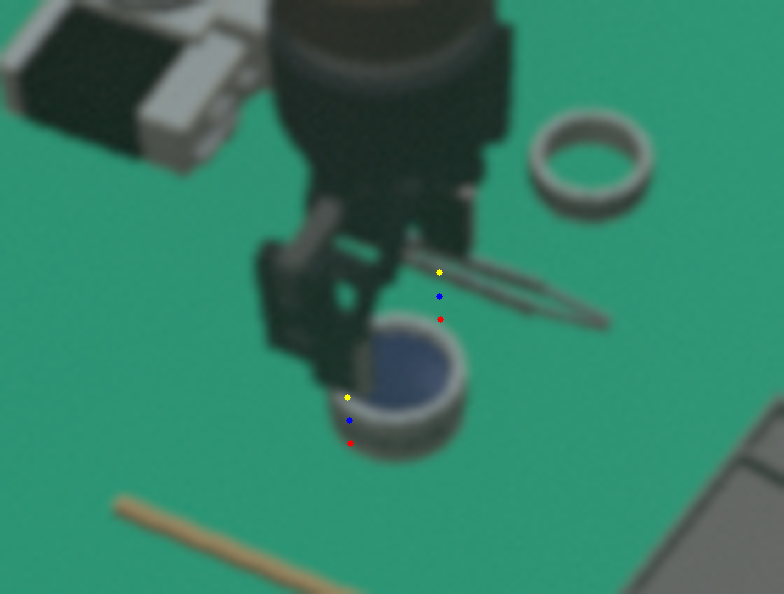

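The scene crop shows both tips about 34 mm above the reported TCP: left tip bottom at about (355,390), with the +30 mm marker at (347,397). They clear the cell, so I'll continue down slowly and feel for the mat to calibrate.

Request:
carry_out --plan '[{"dx": 0, "dy": 0, "dz": 7, "twist": 0, "fingers": -0.6}, {"dx": 0, "dy": 0, "dz": 14, "twist": 0, "fingers": -0.6}, {"dx": 0, "dy": 0, "dz": 21, "twist": 0, "fingers": -0.6}, {"dx": 0, "dy": 0, "dz": 28, "twist": 0, "fingers": -0.6}, {"dx": 0, "dy": 0, "dz": 32, "twist": 0, "fingers": -0.6}]'

```text
clock: 2.33
eef_pos: [0.4355, 0.0125, -0.0155]
tool_rot: [-0.0, 1.0, 0.0, 0.0]
ft_force: [0.1, 0.3, 0.4]
grip_width: 0.0685
grasp_force: 0.0
```

Request:
carry_out --plan '[{"dx": 0, "dy": 0, "dz": 1, "twist": 0, "fingers": -0.6}, {"dx": 0, "dy": 0, "dz": 2, "twist": 0, "fingers": -0.6}, {"dx": 0, "dy": 0, "dz": 3, "twist": 0, "fingers": -0.6}, {"dx": 0, "dy": 0, "dz": 4, "twist": 0, "fingers": -0.6}, {"dx": 0, "dy": 0, "dz": 4, "twist": 0, "fingers": -0.6}]'

```text
clock: 2.75
eef_pos: [0.4353, 0.0124, -0.0192]
tool_rot: [-0.0, 1.0, 0.0, 0.0]
ft_force: [0.0, -0.0, -0.3]
grip_width: 0.0684
grasp_force: 0.0
```

Request:
carry_out --plan '[{"dx": 0, "dy": -2.5, "dz": 1, "twist": 0, "fingers": -0.6}, {"dx": 0, "dy": -2.5, "dz": 2, "twist": 0, "fingers": -0.6}, {"dx": 0, "dy": -2.5, "dz": 3, "twist": 0, "fingers": -0.6}, {"dx": 0, "dy": -2.5, "dz": 4, "twist": 0, "fingers": -0.6}, {"dx": 0, "dy": -2.5, "dz": 4, "twist": 0, "fingers": -0.6}]'

```text
clock: 3.17
eef_pos: [0.435, 0.0099, -0.0235]
tool_rot: [-0.0, 1.0, -0.0, -0.0]
ft_force: [-0.7, -0.5, 0.1]
grip_width: 0.0683
grasp_force: 0.0
```

Request:
carry_out --plan '[{"dx": 0, "dy": 0, "dz": 1, "twist": 0, "fingers": -0.6}, {"dx": 0, "dy": 0, "dz": 2, "twist": 0, "fingers": -0.6}, {"dx": 0, "dy": 0, "dz": 3, "twist": 0, "fingers": -0.6}, {"dx": 0, "dy": 0, "dz": 3, "twist": 0, "fingers": -0.6}, {"dx": 0, "dy": 0, "dz": 3, "twist": 0, "fingers": -0.6}]'

```text
clock: 3.58
eef_pos: [0.4351, 0.01, -0.0264]
tool_rot: [-0.0, 1.0, -0.0, -0.0]
ft_force: [-0.5, -0.0, -0.4]
grip_width: 0.068
grasp_force: 0.0
```

```bash
python3 goal.py
python3 - <<'E'
from h import *
p=bot.get_obs()['eef_pos']
c=shot('scene','s4.png'); o=w2px(c,p+[0,0,.03]); print(o)
x,y=(o-[70,55]).astype(int)
i=cv2.resize(c['image'][y:y+110,x:x+140,::-1],None,fx=5.6,fy=5.4,interpolation=cv2.INTER_CUBIC)
cv2.imwrite('pics/s4c.png',i)
E
```

```text
t 3.58 pos [435.1  10.  -26.4] phi 90.02 F [-0.5 -0.  -0.4] w 68.0 gf 0.0 q6 0.02
[255.38078846 213.94549915]
```

View pics/s4c.png

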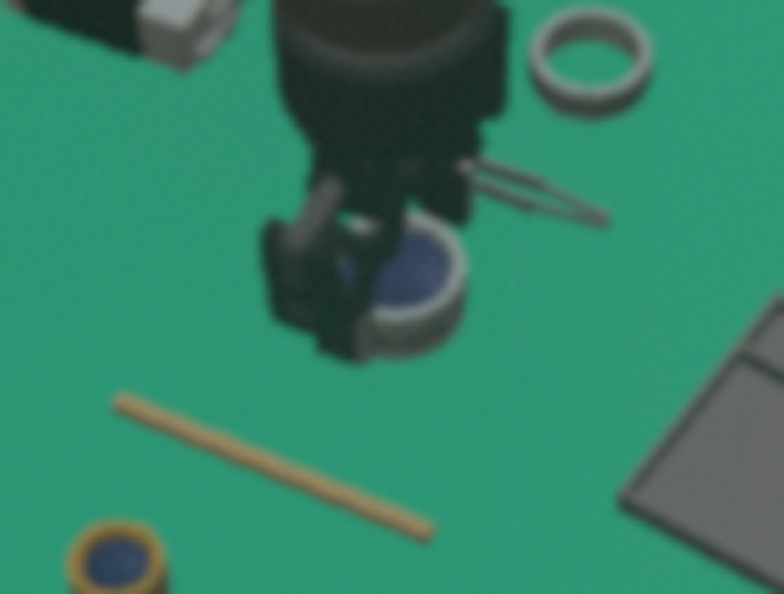

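Run:
```python
from h import *
c=dict(np.load('pics/s4.npz'))
for z in (2,6,10,14):
  print(z,[((w2px(c,[.4351+dx,-.024,z/1e3])-[185,158])*[5.6,5.4]).round() for dx in(-.011,.011)],((w2px(c,[.4351,.044,z/1e3])-[185,158])*[5.6,5.4]).round())
```

```text
2 [array([324., 356.]), array([375., 379.])] [438. 244.]
6 [array([323., 350.]), array([374., 373.])] [438. 237.]
10 [array([323., 344.]), array([374., 367.])] [438. 231.]
14 [array([322., 338.]), array([374., 361.])] [438. 225.]
```

The scene crop shows the fingers straddling the cell, with the left tip's far corner at (368,360), about 12 mm above the work surface. That puts the tips about 38 mm above the reported TCP. I'll raise 6 mm so the fingers stay clear of the bay walls later, then grip.

Request:
carry_out --plan '[{"dx": 0, "dy": 0, "dz": -3, "twist": 0, "fingers": -0.6}, {"dx": 0, "dy": 0, "dz": -6, "twist": 0, "fingers": -0.6}, {"dx": 0, "dy": 0, "dz": -6, "twist": 0, "fingers": -0.4}, {"dx": 0, "dy": 0, "dz": -6, "twist": 0, "fingers": -0.3}, {"dx": 0, "dy": 0, "dz": -6, "twist": 0, "fingers": 0}]'

```text
clock: 4.05
eef_pos: [0.4355, 0.0099, -0.0195]
tool_rot: [-0.0, 1.0, -0.0, 0.0]
ft_force: [-0.7, -0.1, 5.1]
grip_width: 0.0498
grasp_force: 61.3
```

Request:
carry_out --plan '[{"dx": 0, "dy": 0, "dz": 0, "twist": 0, "fingers": 0.3}, {"dx": 0, "dy": 0, "dz": 0, "twist": 0, "fingers": 0.3}, {"dx": 0, "dy": 0, "dz": 0, "twist": 0, "fingers": 0.3}, {"dx": 0, "dy": 0, "dz": 0, "twist": 0, "fingers": 0.3}, {"dx": 0, "dy": 0, "dz": 0, "twist": 0, "fingers": 0.3}]'

```text
clock: 4.47
eef_pos: [0.4356, 0.0099, -0.0195]
tool_rot: [-0.0, 1.0, -0.0, 0.001]
ft_force: [-0.6, 0.2, 8.6]
grip_width: 0.0494
grasp_force: 60.7
```

Request:
carry_out --plan '[{"dx": 0, "dy": 0, "dz": -4, "twist": 0, "fingers": 0.3}, {"dx": 0, "dy": 0, "dz": -12, "twist": 0, "fingers": 0.3}, {"dx": 0, "dy": 0, "dz": -26, "twist": 0, "fingers": 0.3}, {"dx": 0, "dy": 0, "dz": -42, "twist": 0, "fingers": 0.3}, {"dx": 0, "dy": 0, "dz": -55, "twist": 0, "fingers": 0.3}]'

```text
clock: 4.88
eef_pos: [0.4352, 0.01, 0.0358]
tool_rot: [-0.0, 1.0, 0.0, 0.0]
ft_force: [0.8, -0.4, -0.3]
grip_width: 0.0498
grasp_force: 62.1
```

Request:
carry_out --plan '[{"dx": -6, "dy": 12, "dz": 0, "twist": 0, "fingers": 0.3}, {"dx": -18, "dy": 35, "dz": 0, "twist": 0, "fingers": 0.3}, {"dx": -31, "dy": 60, "dz": 0, "twist": 0, "fingers": 0.3}, {"dx": -44, "dy": 85, "dz": 0, "twist": 0, "fingers": 0.3}, {"dx": -57, "dy": 110, "dz": 0, "twist": 0, "fingers": 0.3}]'

```text
clock: 5.3
eef_pos: [0.4926, 0.121, 0.0353]
tool_rot: [0.0, 1.0, 0.0, 0.0]
ft_force: [0.3, -0.5, 0.0]
grip_width: 0.0495
grasp_force: 62.2
```

Request:
carry_out --plan '[{"dx": -13, "dy": 25, "dz": 0, "twist": 0, "fingers": 0.3}, {"dx": -26, "dy": 50, "dz": 0, "twist": 0, "fingers": 0.3}, {"dx": -39, "dy": 75, "dz": 0, "twist": 0, "fingers": 0.3}, {"dx": -52, "dy": 100, "dz": 0, "twist": 0, "fingers": 0.3}, {"dx": -64, "dy": 123, "dz": 0, "twist": 0, "fingers": 0.3}]'

```text
clock: 5.72
eef_pos: [0.5565, 0.2445, 0.035]
tool_rot: [-0.0, 1.0, 0.0, -0.0]
ft_force: [0.5, 0.1, -0.7]
grip_width: 0.0497
grasp_force: 62.2
```

```bash
python3 goal.py 595 317 -10 90
```

```text
t 5.72 pos [556.5 244.5  35. ] phi 90.04 F [ 0.5  0.1 -0.7] w 49.7 gf 62.2 q6 0.41
d [-38.6  72.4  45. ] twist 0.0
```

Request:
carry_out --plan '[{"dx": -12, "dy": 22, "dz": 0, "twist": 0, "fingers": 0.3}, {"dx": -23, "dy": 43, "dz": 0, "twist": 0, "fingers": 0.3}, {"dx": -33, "dy": 61, "dz": 0, "twist": 0, "fingers": 0.3}, {"dx": -38, "dy": 72, "dz": 0, "twist": 0, "fingers": 0.3}, {"dx": -38, "dy": 72, "dz": 0, "twist": 0, "fingers": 0.3}]'

```text
clock: 6.13
eef_pos: [0.5948, 0.3177, 0.0346]
tool_rot: [-0.001, 1.0, 0.001, 0.0]
ft_force: [0.0, -0.5, -0.4]
grip_width: 0.0492
grasp_force: 62.2
```

```bash
python3 goal.py 595 317 -13 90
python3 - <<'E'
from h import *
c=shot('wrist','w2.png')
E
```

```text
t 6.13 pos [594.8 317.7  34.6] phi 90.16 F [ 0.  -0.5 -0.4] w 49.2 gf 62.2 q6 0.49
d [-0.2 -0.8 47.6] twist 0.2
```

View pics/w2.png

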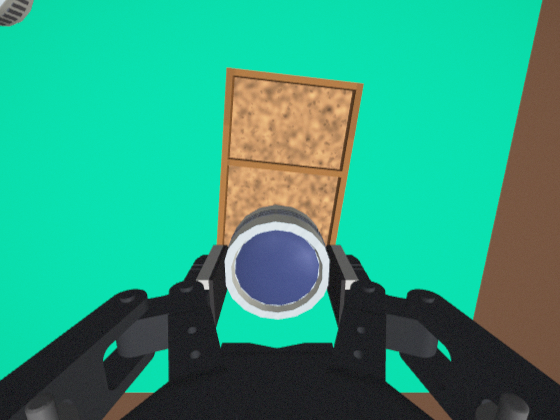

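The wrist view shows the large cell held between the pads at (277,268). The tray below has its near edge from (230,70) to (362,86) and its divider at about (286,166). I'll check the tray fit against these.

Run:
```python
from h import *
c=dict(np.load('pics/w2.npz')); print(c['eye'])
for n,u in [('SWcorner',(229,69)),('SEcorner',(362,86)),('div',(285.5,166))]: print(n,px2w(c,u,.016))
a=np.radians(173.67); Q=np.array([[np.cos(a),-np.sin(a)],[np.sin(a),np.cos(a)]])
for p in [(.07,.042),(.07,-.042),(.013,0)]: print(np.array([.5678,.3201])+Q@p)
```

```text
[0.52366149 0.31687682 0.21110303]
SWcorner [0.49519334 0.28812049 0.016     ]
SEcorner [0.50446505 0.36897034 0.016     ]
div [0.55364932 0.32281678 0.016     ]
[0.49359607 0.28607389]
[0.50285746 0.36956177]
[0.55487926 0.32153331]
```

Request:
carry_out --plan '[{"dx": 0, "dy": 0, "dz": 10, "twist": 0, "fingers": 0.3}, {"dx": 0, "dy": 0, "dz": 22, "twist": 0, "fingers": 0.3}, {"dx": 0, "dy": 0, "dz": 34, "twist": 0, "fingers": 0.3}, {"dx": 0, "dy": 0, "dz": 42, "twist": 0, "fingers": 0.3}, {"dx": 0, "dy": 0, "dz": 46, "twist": 0, "fingers": 0.3}]'

```text
clock: 6.6
eef_pos: [0.5922, 0.3133, -0.0141]
tool_rot: [0.0, 1.0, -0.001, -0.002]
ft_force: [-0.3, -0.7, -1.3]
grip_width: 0.0495
grasp_force: 62.2
```

Request:
carry_out --plan '[{"dx": 0, "dy": 0, "dz": 0.7, "twist": 0, "fingers": 0.3}, {"dx": 0, "dy": 0, "dz": 1.4, "twist": 0, "fingers": 0.3}, {"dx": 0, "dy": 0, "dz": 2, "twist": 0, "fingers": 0.3}, {"dx": 0, "dy": 0, "dz": 2, "twist": 0, "fingers": 0.3}, {"dx": 0, "dy": 0, "dz": 2, "twist": 0, "fingers": 0.3}]'

```text
clock: 7.02
eef_pos: [0.5945, 0.3152, -0.0128]
tool_rot: [-0.0, 1.0, 0.0, 0.0]
ft_force: [-0.5, -0.2, -1.2]
grip_width: 0.0493
grasp_force: 62.3
```

Request:
carry_out --plan '[{"dx": 0, "dy": 0, "dz": 0.5, "twist": 0, "fingers": 0.3}, {"dx": 0, "dy": 0, "dz": 1, "twist": 0, "fingers": 0.3}, {"dx": 0, "dy": 0, "dz": 1.3, "twist": 0, "fingers": 0.3}, {"dx": 0, "dy": 0, "dz": 1.3, "twist": 0, "fingers": 0.3}, {"dx": 0, "dy": 0, "dz": 1.3, "twist": 0, "fingers": 0.3}]'

```text
clock: 7.43
eef_pos: [0.5942, 0.3151, -0.0143]
tool_rot: [-0.0, 1.0, 0.0, 0.0]
ft_force: [0.1, -1.0, 1.2]
grip_width: 0.0496
grasp_force: 62.5
```

Request:
carry_out --plan '[{"dx": 0, "dy": 0, "dz": 0.3, "twist": 0, "fingers": 0.3}, {"dx": 0, "dy": 0, "dz": 0.5, "twist": 0, "fingers": 0.3}, {"dx": 0, "dy": 0, "dz": 0.5, "twist": 0, "fingers": 0.3}, {"dx": 0, "dy": 0, "dz": 0.5, "twist": 0, "fingers": 0.3}, {"dx": 0, "dy": 0, "dz": 0.5, "twist": 0, "fingers": 0.3}]'

```text
clock: 7.85
eef_pos: [0.5942, 0.3151, -0.0143]
tool_rot: [-0.0, 1.0, 0.0, 0.0]
ft_force: [-2.0, -0.2, 5.7]
grip_width: 0.0496
grasp_force: 62.8
```

Request:
carry_out --plan '[{"dx": 0, "dy": 0, "dz": 0, "twist": 0, "fingers": 0}, {"dx": 0, "dy": 0, "dz": 0, "twist": 0, "fingers": -0.2}, {"dx": 0, "dy": 0, "dz": 0, "twist": 0, "fingers": -0.4}, {"dx": 0, "dy": 0, "dz": 0, "twist": 0, "fingers": -0.5}, {"dx": 0, "dy": 0, "dz": 0, "twist": 0, "fingers": -0.6}]'

```text
clock: 8.27
eef_pos: [0.5939, 0.3149, -0.0157]
tool_rot: [-0.0, 1.0, -0.0, -0.0]
ft_force: [-0.4, -0.2, 0.0]
grip_width: 0.0683
grasp_force: 0.0
```

Request:
carry_out --plan '[{"dx": 0, "dy": 0, "dz": -5, "twist": 0, "fingers": -0.6}, {"dx": 0, "dy": 0, "dz": -15, "twist": 0, "fingers": -0.6}, {"dx": 0, "dy": 0, "dz": -35, "twist": 0, "fingers": -0.6}, {"dx": 0, "dy": 0, "dz": -65, "twist": 0, "fingers": -0.6}, {"dx": 0, "dy": 0, "dz": -85, "twist": 0, "fingers": -0.6}]'

```text
clock: 8.68
eef_pos: [0.5949, 0.3154, 0.073]
tool_rot: [-0.0, 1.0, 0.001, 0.001]
ft_force: [1.2, 0.9, 1.9]
grip_width: 0.0686
grasp_force: 0.0
```

```bash
python3 goal.py 414.7 -149 50 90
```

```text
t 8.68 pos [594.9 315.4  73. ] phi 90.02 F [1.2 0.9 1.9] w 68.6 gf 0.0 q6 0.49
d [ 180.4 -464.4   22.1] twist 0.0
```

Request:
carry_out --plan '[{"dx": 12, "dy": -31, "dz": 0, "twist": 0, "fingers": -0.6}, {"dx": 24, "dy": -62, "dz": 0, "twist": 0, "fingers": -0.6}, {"dx": 36, "dy": -93, "dz": 0, "twist": 0, "fingers": -0.6}, {"dx": 48, "dy": -124, "dz": 0, "twist": 0, "fingers": -0.6}, {"dx": 60, "dy": -155, "dz": 0, "twist": 0, "fingers": -0.6}]'

```text
clock: 9.1
eef_pos: [0.5339, 0.1589, 0.0711]
tool_rot: [-0.0, 1.0, 0.0, 0.001]
ft_force: [1.5, 0.0, -0.5]
grip_width: 0.0683
grasp_force: 0.0
```

Request:
carry_out --plan '[{"dx": 12, "dy": -31, "dz": 0, "twist": 0, "fingers": -0.6}, {"dx": 24, "dy": -62, "dz": 0, "twist": 0, "fingers": -0.6}, {"dx": 36, "dy": -93, "dz": 0, "twist": 0, "fingers": -0.6}, {"dx": 48, "dy": -124, "dz": 0, "twist": 0, "fingers": -0.6}, {"dx": 60, "dy": -155, "dz": 0, "twist": 0, "fingers": -0.6}]'

```text
clock: 9.52
eef_pos: [0.474, 0.0036, 0.0711]
tool_rot: [-0.0, 1.0, -0.0, 0.001]
ft_force: [-0.1, -0.6, 0.5]
grip_width: 0.0681
grasp_force: 0.0
```

Request:
carry_out --plan '[{"dx": 12, "dy": -31, "dz": 0, "twist": 0, "fingers": -0.6}, {"dx": 24, "dy": -62, "dz": 0, "twist": 0, "fingers": -0.6}, {"dx": 36, "dy": -93, "dz": 0, "twist": 0, "fingers": -0.6}, {"dx": 48, "dy": -124, "dz": 0, "twist": 0, "fingers": -0.6}, {"dx": 60, "dy": -154, "dz": 0, "twist": 0, "fingers": -0.6}]'

```text
clock: 9.93
eef_pos: [0.4141, -0.1508, 0.0712]
tool_rot: [-0.0, 1.0, -0.0, 0.001]
ft_force: [-0.3, -0.6, -1.0]
grip_width: 0.0681
grasp_force: 0.0
```

```bash
python3 goal.py 414.7 -149 -20 90
python3 - <<'E'
from h import *
# refine SC, LR from wrist: brass / dark
c=shot('wrist','w3.png'); print(w2px(c,[.4147,-.149,.026]),w2px(c,[.5942,.315,.035]))
hsv=cv2.cvtColor(c['image'],cv2.COLOR_RGB2HSV)
m=cv2.inRange(hsv,(12,100,80),(28,255,255))
for k in cv2.findContours(m,cv2.RETR_EXTERNAL,cv2.CHAIN_APPROX_NONE)[0]:
    if cv2.contourArea(k)>200: print(cv2.boundingRect(k),cv2.contourArea(k))
t=shot('top','t3.png'); 
def circ(p,r,col):
    u=w2px(t,p); cv2.circle(im,(int(u[0]*1),int(u[1])),r,col,1)
im=t['image'][:,:,::-1]
cv2.imwrite('pics/t3c.png',cv2.resize(im[120:220,120:253],None,fx=6,fy=6,interpolation=cv2.INTER_CUBIC))
E
```

```text
t 9.93 pos [ 414.1 -150.8   71.2] phi 90.02 F [-0.3 -0.6 -1. ] w 68.1 gf 0.0 q6 -0.35
d [-0.4  1.8 91.2] twist 0.0
[279.68825401 213.8441099 ] [784.23491653 403.63376212]
(257, 189, 42, 44) 1363.0
(355, 152, 13, 96) 625.5
```

View pics/t3c.png

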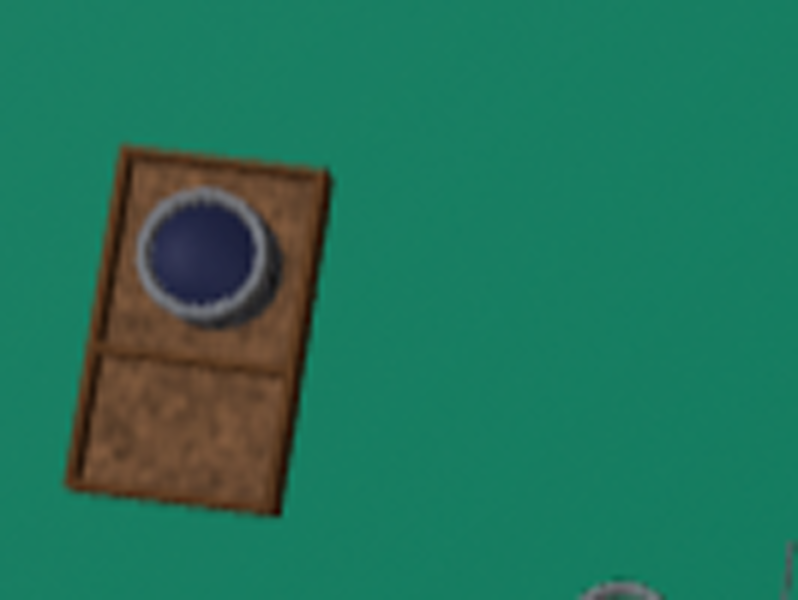

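The top crop shows the large cell upright at (203,255), inside the larger bay. Next is the small cell.

Request:
carry_out --plan '[{"dx": 0, "dy": 1.5, "dz": 20, "twist": 0, "fingers": -0.6}, {"dx": 0, "dy": 1.5, "dz": 42, "twist": 0, "fingers": -0.6}, {"dx": 0, "dy": 1.5, "dz": 64, "twist": 0, "fingers": -0.6}, {"dx": 0, "dy": 1.5, "dz": 82, "twist": 0, "fingers": -0.6}, {"dx": 0, "dy": 1.5, "dz": 91, "twist": 0, "fingers": -0.6}]'

```text
clock: 10.45
eef_pos: [0.4136, -0.1466, -0.0223]
tool_rot: [-0.0, 1.0, 0.0, -0.001]
ft_force: [0.1, -0.5, 0.3]
grip_width: 0.0684
grasp_force: 0.0
```

Request:
carry_out --plan '[{"dx": 0, "dy": 0, "dz": 0, "twist": 0, "fingers": -0.6}, {"dx": 0, "dy": 0, "dz": 0, "twist": 0, "fingers": -0.4}, {"dx": 0, "dy": 0, "dz": 0, "twist": 0, "fingers": -0.2}, {"dx": 0, "dy": 0, "dz": 0, "twist": 0, "fingers": 0}, {"dx": 0, "dy": 0, "dz": 0, "twist": 0, "fingers": 0.2}]'

```text
clock: 10.87
eef_pos: [0.4153, -0.1479, -0.02]
tool_rot: [-0.0, 1.0, -0.0, 0.001]
ft_force: [-0.7, -1.1, -0.7]
grip_width: 0.0343
grasp_force: 0.2
```

Request:
carry_out --plan '[{"dx": 0, "dy": 0, "dz": 0, "twist": 0, "fingers": 0.5}, {"dx": 0, "dy": 0, "dz": 0, "twist": 0, "fingers": 0.6}, {"dx": 0, "dy": 0, "dz": 0, "twist": 0, "fingers": 0.6}, {"dx": 0, "dy": 0, "dz": 0, "twist": 0, "fingers": 0.6}, {"dx": 0, "dy": 0, "dz": 0, "twist": 0, "fingers": 0.6}]'

```text
clock: 11.28
eef_pos: [0.4154, -0.1479, -0.0196]
tool_rot: [-0.0, 1.0, -0.0, 0.001]
ft_force: [-0.7, 0.7, 6.5]
grip_width: 0.0313
grasp_force: 58.8
```

Request:
carry_out --plan '[{"dx": 0, "dy": 0, "dz": -4, "twist": 0, "fingers": 0.6}, {"dx": 0, "dy": 0, "dz": -12, "twist": 0, "fingers": 0.6}, {"dx": 0, "dy": 0, "dz": -26, "twist": 0, "fingers": 0.6}, {"dx": 0, "dy": 0, "dz": -44, "twist": 0, "fingers": 0.6}, {"dx": 0, "dy": 0, "dz": -60, "twist": 0, "fingers": 0.6}]'

```text
clock: 11.7
eef_pos: [0.4141, -0.1475, 0.0402]
tool_rot: [-0.0, 1.0, 0.0, -0.0]
ft_force: [0.6, -0.0, -0.4]
grip_width: 0.0312
grasp_force: 59.4
```

Request:
carry_out --plan '[{"dx": -3, "dy": 14, "dz": 0, "twist": 0, "fingers": 0.6}, {"dx": -9, "dy": 40, "dz": 0, "twist": 0, "fingers": 0.6}, {"dx": -16, "dy": 70, "dz": 0, "twist": 0, "fingers": 0.6}, {"dx": -23, "dy": 100, "dz": 0, "twist": 0, "fingers": 0.6}, {"dx": -30, "dy": 130, "dz": 0, "twist": 0, "fingers": 0.6}]'

```text
clock: 12.12
eef_pos: [0.4445, -0.0165, 0.0398]
tool_rot: [0.0, 1.0, -0.0, 0.0]
ft_force: [0.3, -0.2, -0.2]
grip_width: 0.0311
grasp_force: 59.5
```

Request:
carry_out --plan '[{"dx": -7, "dy": 30, "dz": 0, "twist": 0, "fingers": 0.6}, {"dx": -14, "dy": 60, "dz": 0, "twist": 0, "fingers": 0.6}, {"dx": -21, "dy": 90, "dz": 0, "twist": 0, "fingers": 0.6}, {"dx": -28, "dy": 120, "dz": 0, "twist": 0, "fingers": 0.6}, {"dx": -35, "dy": 150, "dz": 0, "twist": 0, "fingers": 0.6}]'

```text
clock: 12.53
eef_pos: [0.4793, 0.134, 0.0397]
tool_rot: [-0.0, 1.0, 0.0, 0.0]
ft_force: [0.2, -1.0, -0.2]
grip_width: 0.0311
grasp_force: 59.5
```

Request:
carry_out --plan '[{"dx": -8, "dy": 30, "dz": 0, "twist": 0, "fingers": 0.6}, {"dx": -16, "dy": 60, "dz": 0, "twist": 0, "fingers": 0.6}, {"dx": -24, "dy": 90, "dz": 0, "twist": 0, "fingers": 0.6}, {"dx": -32, "dy": 120, "dz": 0, "twist": 0, "fingers": 0.6}, {"dx": -40, "dy": 150, "dz": 0, "twist": 0, "fingers": 0.6}]'

```text
clock: 12.95
eef_pos: [0.5192, 0.284, 0.0396]
tool_rot: [-0.0, 1.0, 0.0, 0.0]
ft_force: [0.3, 0.2, -0.0]
grip_width: 0.0311
grasp_force: 59.5
```

```bash
python3 goal.py 527.6 325.5 -11 90
```

```text
t 12.95 pos [519.2 284.   39.6] phi 90.03 F [ 0.3  0.2 -0. ] w 31.1 gf 59.5 q6 0.5
d [-8.4 41.4 50.6] twist 0.0
```

Request:
carry_out --plan '[{"dx": -4, "dy": 20, "dz": 0, "twist": 0, "fingers": 0.6}, {"dx": -7, "dy": 35, "dz": 0, "twist": 0, "fingers": 0.6}, {"dx": -8.4, "dy": 41.4, "dz": 4, "twist": 0, "fingers": 0.6}, {"dx": -8.4, "dy": 41.4, "dz": 14, "twist": 0, "fingers": 0.6}, {"dx": -8.4, "dy": 41.4, "dz": 24, "twist": 0, "fingers": 0.6}]'

```text
clock: 13.37
eef_pos: [0.5274, 0.3235, 0.0144]
tool_rot: [-0.0, 1.0, -0.0, 0.0]
ft_force: [-0.7, -1.3, -0.9]
grip_width: 0.0314
grasp_force: 59.5
```

Request:
carry_out --plan '[{"dx": 0, "dy": 0, "dz": 8, "twist": 0, "fingers": 0.6}, {"dx": 0, "dy": 0, "dz": 16, "twist": 0, "fingers": 0.6}, {"dx": 0, "dy": 0, "dz": 22, "twist": 0, "fingers": 0.6}, {"dx": 0, "dy": 0, "dz": 26, "twist": 0, "fingers": 0.6}, {"dx": 0, "dy": 0, "dz": 27, "twist": 0, "fingers": 0.6}]'

```text
clock: 13.78
eef_pos: [0.5269, 0.3229, -0.0132]
tool_rot: [0.0, 1.0, -0.001, -0.001]
ft_force: [0.1, -0.3, -1.0]
grip_width: 0.0311
grasp_force: 59.5
```

Request:
carry_out --plan '[{"dx": 0, "dy": 0, "dz": 0.5, "twist": 0, "fingers": 0.6}, {"dx": 0, "dy": 0, "dz": 1, "twist": 0, "fingers": 0.6}, {"dx": 0, "dy": 0, "dz": 1.5, "twist": 0, "fingers": 0.6}, {"dx": 0, "dy": 0, "dz": 2, "twist": 0, "fingers": 0.6}, {"dx": 0, "dy": 0, "dz": 2, "twist": 0, "fingers": 0.6}]'

```text
clock: 14.2
eef_pos: [0.5277, 0.324, -0.0138]
tool_rot: [-0.0, 1.0, 0.0, 0.0]
ft_force: [0.8, 0.1, -0.6]
grip_width: 0.0312
grasp_force: 59.5
```

Request:
carry_out --plan '[{"dx": 0, "dy": 0, "dz": 0.4, "twist": 0, "fingers": 0.6}, {"dx": 0, "dy": 0, "dz": 0.8, "twist": 0, "fingers": 0.6}, {"dx": 0, "dy": 0, "dz": 1.1, "twist": 0, "fingers": 0.6}, {"dx": 0, "dy": 0, "dz": 1.1, "twist": 0, "fingers": 0.6}, {"dx": 0, "dy": 0, "dz": 1.1, "twist": 0, "fingers": 0.6}]'

```text
clock: 14.62
eef_pos: [0.5276, 0.324, -0.0145]
tool_rot: [-0.0, 1.0, 0.0, 0.0]
ft_force: [-1.3, -0.9, 5.0]
grip_width: 0.0313
grasp_force: 60.0
```

Request:
carry_out --plan '[{"dx": 0, "dy": 0, "dz": 0.3, "twist": 0, "fingers": 0.6}, {"dx": 0, "dy": 0, "dz": 0.4, "twist": 0, "fingers": 0.6}, {"dx": 0, "dy": 0, "dz": 0.4, "twist": 0, "fingers": 0.6}, {"dx": 0, "dy": 0, "dz": 0.4, "twist": 0, "fingers": 0.6}, {"dx": 0, "dy": 0, "dz": 0.4, "twist": 0, "fingers": 0.6}]'

```text
clock: 15.03
eef_pos: [0.5277, 0.3241, -0.0145]
tool_rot: [-0.0, 1.0, 0.0, 0.0]
ft_force: [-1.8, -0.4, 6.7]
grip_width: 0.0312
grasp_force: 60.2
```

Request:
carry_out --plan '[{"dx": 0, "dy": 0, "dz": 0, "twist": 0, "fingers": 0.3}, {"dx": 0, "dy": 0, "dz": 0, "twist": 0, "fingers": 0.15}, {"dx": 0, "dy": 0, "dz": 0, "twist": 0, "fingers": 0.05}, {"dx": 0, "dy": 0, "dz": 0, "twist": 0, "fingers": 0}, {"dx": 0, "dy": 0, "dz": 0, "twist": 0, "fingers": 0}]'

```text
clock: 15.45
eef_pos: [0.5273, 0.3237, -0.0161]
tool_rot: [-0.0, 1.0, -0.0, -0.0]
ft_force: [0.1, 0.3, 0.4]
grip_width: 0.0429
grasp_force: 0.0
```

Request:
carry_out --plan '[{"dx": 0, "dy": 0, "dz": -5, "twist": 0, "fingers": 0}, {"dx": 0, "dy": 0, "dz": -15, "twist": 0, "fingers": 0}, {"dx": 0, "dy": 0, "dz": -35, "twist": 0, "fingers": 0}, {"dx": 0, "dy": 0, "dz": -65, "twist": 0, "fingers": -0.3}, {"dx": 0, "dy": 0, "dz": -90, "twist": 0, "fingers": -0.6}]'

```text
clock: 15.87
eef_pos: [0.5275, 0.3239, 0.0764]
tool_rot: [-0.0, 1.0, 0.0, 0.0]
ft_force: [1.0, -0.1, 1.0]
grip_width: 0.0653
grasp_force: 0.0
```

Request:
carry_out --plan '[{"dx": 9, "dy": -31, "dz": 0, "twist": 0, "fingers": -0.6}, {"dx": 18, "dy": -63, "dz": 0, "twist": 0, "fingers": -0.6}, {"dx": 27, "dy": -95, "dz": 0, "twist": 0, "fingers": -0.6}, {"dx": 36, "dy": -126, "dz": 0, "twist": 0, "fingers": -0.6}, {"dx": 46, "dy": -158, "dz": 0, "twist": 0, "fingers": -0.6}]'

```text
clock: 16.28
eef_pos: [0.4815, 0.1649, 0.0756]
tool_rot: [-0.0, 1.0, 0.0, 0.001]
ft_force: [0.5, -0.7, -0.3]
grip_width: 0.0681
grasp_force: 0.0
```

Request:
carry_out --plan '[{"dx": 9, "dy": -31, "dz": 0, "twist": 0, "fingers": -0.6}, {"dx": 18, "dy": -63, "dz": 0, "twist": 0, "fingers": -0.6}, {"dx": 27, "dy": -95, "dz": 0, "twist": 0, "fingers": -0.6}, {"dx": 36, "dy": -126, "dz": 0, "twist": 0, "fingers": -0.6}, {"dx": 46, "dy": -158, "dz": 0, "twist": 0, "fingers": -0.6}]'

```text
clock: 16.7
eef_pos: [0.4357, 0.0066, 0.0756]
tool_rot: [-0.0, 1.0, 0.0, 0.001]
ft_force: [0.5, -1.3, 0.8]
grip_width: 0.0682
grasp_force: 0.0
```

Request:
carry_out --plan '[{"dx": 9, "dy": -31, "dz": 0, "twist": 0, "fingers": -0.6}, {"dx": 18, "dy": -63, "dz": 0, "twist": 0, "fingers": -0.6}, {"dx": 27, "dy": -95, "dz": 0, "twist": 0, "fingers": -0.6}, {"dx": 36, "dy": -126, "dz": 0, "twist": 0, "fingers": -0.6}, {"dx": 46, "dy": -158, "dz": 0, "twist": 0, "fingers": -0.6}]'

```text
clock: 17.12
eef_pos: [0.3897, -0.1518, 0.0757]
tool_rot: [-0.0, 1.0, -0.0, 0.001]
ft_force: [-0.1, 0.9, 0.2]
grip_width: 0.0682
grasp_force: 0.0
```

Request:
carry_out --plan '[{"dx": 9, "dy": -31, "dz": 0, "twist": 0, "fingers": -0.6}, {"dx": 18, "dy": -63, "dz": 0, "twist": 0, "fingers": -0.6}, {"dx": 27, "dy": -95, "dz": 0, "twist": 0, "fingers": -0.6}, {"dx": 36, "dy": -126, "dz": 0, "twist": 0, "fingers": -0.6}, {"dx": 45, "dy": -156, "dz": 0, "twist": 0, "fingers": -0.6}]'

```text
clock: 17.53
eef_pos: [0.3444, -0.3083, 0.0757]
tool_rot: [0.0, 1.0, -0.001, 0.001]
ft_force: [0.2, -0.2, -0.6]
grip_width: 0.0682
grasp_force: 0.0
```

```bash
python3 goal.py 344.4 -306.5 -26 90;  python3 - <<'E'
from h import *
c=shot('wrist','w4.png'); print('pred LR centre',w2px(c,[.3444,-.3065,.013]))
hsv=cv2.cvtColor(c['image'],cv2.COLOR_RGB2HSV)
g=cv2.inRange(hsv,(65,90,60),(95,255,255))
for k in cv2.findContours(255-g,cv2.RETR_EXTERNAL,cv2.CHAIN_APPROX_NONE)[0]:
    if cv2.contourArea(k)>300: print(cv2.boundingRect(k),cv2.contourArea(k))
t=shot('top','t4.png')
a=cv2.resize(t['image'][120:220,120:220,::-1],(400,400),interpolation=cv2.INTER_CUBIC)
b=cv2.resize(c['image'][60:360,130:430,::-1],(400,400)); cv2.imwrite('pics/t4c.png',np.hstack([a,b]))
E
```

```text
t 17.53 pos [ 344.4 -308.3   75.7] phi 89.99 F [ 0.2 -0.2 -0.6] w 68.2 gf 0.0 q6 -0.73
d [  0.2   1.9 101.7] twist -0.0
pred LR centre [279.60521618 206.77218285]
(244, 171, 69, 69) 3579.0
(422, 31, 138, 157) 7556.0
(0, 0, 560, 420) 80734.0
```

View pics/t4c.png

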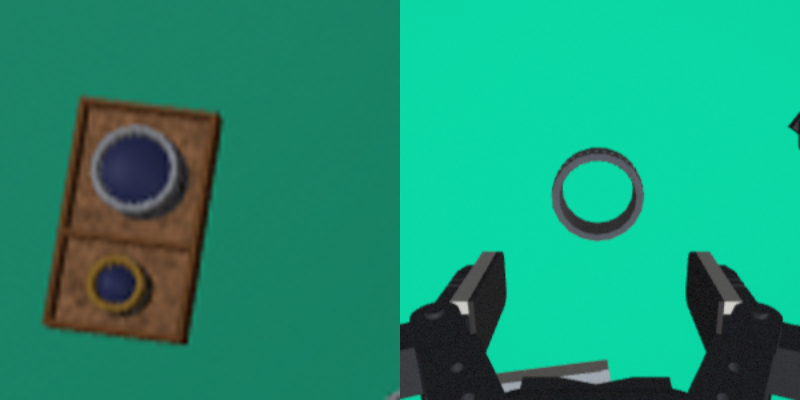

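The top crop shows both cells upright in their bays, at (137,170) and (116,285). The wrist crop shows the large ring centred between the fingers at (597,194). Next I'll grip the ring.

Request:
carry_out --plan '[{"dx": 0, "dy": 1.5, "dz": 22, "twist": 0, "fingers": -0.6}, {"dx": 0, "dy": 1.5, "dz": 44, "twist": 0, "fingers": -0.6}, {"dx": 0, "dy": 1.5, "dz": 66, "twist": 0, "fingers": -0.6}, {"dx": 0, "dy": 1.5, "dz": 86, "twist": 0, "fingers": -0.6}, {"dx": 0, "dy": 1.5, "dz": 98, "twist": 0, "fingers": -0.6}]'

```text
clock: 18.05
eef_pos: [0.3442, -0.3033, -0.0247]
tool_rot: [-0.0, 1.0, 0.001, -0.001]
ft_force: [-0.6, -0.6, -0.4]
grip_width: 0.0684
grasp_force: 0.0
```

Request:
carry_out --plan '[{"dx": 0, "dy": 0, "dz": 0, "twist": 0, "fingers": -0.6}, {"dx": 0, "dy": 0, "dz": 0, "twist": 0, "fingers": -0.5}, {"dx": 0, "dy": 0, "dz": 0, "twist": 0, "fingers": -0.4}, {"dx": 0, "dy": 0, "dz": 0, "twist": 0, "fingers": -0.3}, {"dx": 0, "dy": 0, "dz": 0, "twist": 0, "fingers": -0.1}]'

```text
clock: 18.47
eef_pos: [0.3459, -0.3053, -0.0213]
tool_rot: [-0.0, 1.0, -0.001, 0.001]
ft_force: [-2.0, 2.2, 9.7]
grip_width: 0.0536
grasp_force: 60.8
```

Request:
carry_out --plan '[{"dx": 0, "dy": 0, "dz": 0, "twist": 0, "fingers": 0.2}, {"dx": 0, "dy": 0, "dz": 0, "twist": 0, "fingers": 0.2}, {"dx": 0, "dy": 0, "dz": 0, "twist": 0, "fingers": 0.2}, {"dx": 0, "dy": 0, "dz": 0, "twist": 0, "fingers": 0.2}, {"dx": 0, "dy": 0, "dz": 0, "twist": 0, "fingers": 0.2}]'

```text
clock: 18.88
eef_pos: [0.3459, -0.3053, -0.0213]
tool_rot: [-0.0, 1.0, -0.001, 0.001]
ft_force: [-1.4, 2.6, 9.1]
grip_width: 0.0534
grasp_force: 60.9
```

```bash
python3 goal.py 528.8 -346.6 -19 90
```

```text
t 18.88 pos [ 345.9 -305.3  -21.3] phi 90.01 F [-1.4  2.6  9.1] w 53.4 gf 60.9 q6 -0.72
d [-182.9  -41.4   -1.7] twist 0.0
```

Request:
carry_out --plan '[{"dx": 0, "dy": 0, "dz": -4, "twist": 0, "fingers": 0.2}, {"dx": 0, "dy": 0, "dz": -12, "twist": 0, "fingers": 0.2}, {"dx": 0, "dy": 0, "dz": -26, "twist": 0, "fingers": 0.2}, {"dx": 0, "dy": 0, "dz": -40, "twist": 0, "fingers": 0.2}, {"dx": 0, "dy": 0, "dz": -50, "twist": 0, "fingers": 0.2}]'

```text
clock: 19.3
eef_pos: [0.3453, -0.3052, 0.0283]
tool_rot: [-0.0, 1.0, -0.001, 0.001]
ft_force: [0.4, -0.2, -0.6]
grip_width: 0.0529
grasp_force: 62.8
```

Request:
carry_out --plan '[{"dx": -15, "dy": -4, "dz": 0, "twist": 0, "fingers": 0.2}, {"dx": -40, "dy": -10, "dz": 0, "twist": 0, "fingers": 0.2}, {"dx": -70, "dy": -17, "dz": 0, "twist": 0, "fingers": 0.2}, {"dx": -100, "dy": -24, "dz": 0, "twist": 0, "fingers": 0.2}, {"dx": -130, "dy": -31, "dz": 0, "twist": 0, "fingers": 0.2}]'

```text
clock: 19.72
eef_pos: [0.4762, -0.3361, 0.0276]
tool_rot: [-0.0, 1.0, -0.0, 0.001]
ft_force: [0.1, -0.7, -0.3]
grip_width: 0.0531
grasp_force: 62.8
```

Request:
carry_out --plan '[{"dx": -25, "dy": -5, "dz": 0, "twist": 0, "fingers": 0.2}, {"dx": -42, "dy": -8, "dz": 0, "twist": 0, "fingers": 0.2}, {"dx": -53, "dy": -10.5, "dz": 0, "twist": 0, "fingers": 0.2}, {"dx": -53, "dy": -10.5, "dz": 8, "twist": 0, "fingers": 0.2}, {"dx": -53, "dy": -10.5, "dz": 18, "twist": 0, "fingers": 0.2}]'

```text
clock: 20.13
eef_pos: [0.5286, -0.3465, 0.009]
tool_rot: [-0.0, 1.0, -0.001, 0.001]
ft_force: [-0.6, -0.5, -1.0]
grip_width: 0.0533
grasp_force: 62.8
```

```bash
python3 goal.py 528.8 -346.6 -17.3 90
```

```text
t 20.13 pos [ 528.6 -346.5    9. ] phi 90.05 F [-0.6 -0.5 -1. ] w 53.3 gf 62.8 q6 -0.58
d [-0.1 -0.  26.3] twist 0.0
```

Request:
carry_out --plan '[{"dx": 0, "dy": 0, "dz": 8, "twist": 0, "fingers": 0.2}, {"dx": 0, "dy": 0, "dz": 16, "twist": 0, "fingers": 0.2}, {"dx": 0, "dy": 0, "dz": 22, "twist": 0, "fingers": 0.2}, {"dx": 0, "dy": 0, "dz": 25, "twist": 0, "fingers": 0.2}, {"dx": 0, "dy": 0, "dz": 26, "twist": 0, "fingers": 0.2}]'

```text
clock: 20.55
eef_pos: [0.5267, -0.3458, -0.0181]
tool_rot: [0.0, 1.0, 0.0, -0.001]
ft_force: [-0.1, 0.2, 0.6]
grip_width: 0.053
grasp_force: 63.0
```

Request:
carry_out --plan '[{"dx": 0, "dy": 0, "dz": 0.5, "twist": 0, "fingers": 0.2}, {"dx": 0, "dy": 0, "dz": 1, "twist": 0, "fingers": 0.2}, {"dx": 0, "dy": 0, "dz": 1.4, "twist": 0, "fingers": 0.2}, {"dx": 0, "dy": 0, "dz": 1.4, "twist": 0, "fingers": 0.2}, {"dx": 0, "dy": 0, "dz": 1.4, "twist": 0, "fingers": 0.2}]'

```text
clock: 20.97
eef_pos: [0.5278, -0.3464, -0.0182]
tool_rot: [-0.0, 1.0, -0.0, 0.0]
ft_force: [-1.9, 1.7, 4.7]
grip_width: 0.0532
grasp_force: 63.4
```

Request:
carry_out --plan '[{"dx": 0, "dy": 0, "dz": 0, "twist": 0, "fingers": -0.1}, {"dx": 0, "dy": 0, "dz": 0, "twist": 0, "fingers": -0.3}, {"dx": 0, "dy": 0, "dz": 0, "twist": 0, "fingers": -0.45}, {"dx": 0, "dy": 0, "dz": 0, "twist": 0, "fingers": -0.5}, {"dx": 0, "dy": 0, "dz": 0, "twist": 0, "fingers": -0.5}]'

```text
clock: 21.38
eef_pos: [0.5278, -0.346, -0.0193]
tool_rot: [-0.0, 1.0, 0.0, -0.0]
ft_force: [0.7, 0.2, 0.0]
grip_width: 0.0641
grasp_force: 0.0
```

Request:
carry_out --plan '[{"dx": 0, "dy": 0, "dz": -5, "twist": 0, "fingers": -0.5}, {"dx": 0, "dy": 0, "dz": -15, "twist": 0, "fingers": -0.5}, {"dx": 0, "dy": 0, "dz": -35, "twist": 0, "fingers": -0.5}, {"dx": 0, "dy": 0, "dz": -65, "twist": 0, "fingers": -0.5}, {"dx": 0, "dy": 0, "dz": -90, "twist": 0, "fingers": -0.5}]'

```text
clock: 21.8
eef_pos: [0.5278, -0.3462, 0.0731]
tool_rot: [-0.0, 1.0, -0.0, 0.0]
ft_force: [0.7, -0.5, 0.3]
grip_width: 0.0637
grasp_force: 0.0
```

Request:
carry_out --plan '[{"dx": 5, "dy": 33, "dz": 0, "twist": 0, "fingers": -0.5}, {"dx": 11, "dy": 66, "dz": 0, "twist": 0, "fingers": -0.5}, {"dx": 16, "dy": 99, "dz": 0, "twist": 0, "fingers": -0.5}, {"dx": 22, "dy": 132, "dz": 0, "twist": 0, "fingers": -0.5}, {"dx": 27, "dy": 165, "dz": 0, "twist": 0, "fingers": -0.5}]'

```text
clock: 22.22
eef_pos: [0.5005, -0.18, 0.0723]
tool_rot: [0.0, 1.0, -0.0, 0.001]
ft_force: [0.5, 0.8, -0.5]
grip_width: 0.0645
grasp_force: 0.0
```

Request:
carry_out --plan '[{"dx": 5, "dy": 33, "dz": 0, "twist": 0, "fingers": -0.5}, {"dx": 11, "dy": 66, "dz": 0, "twist": 0, "fingers": -0.5}, {"dx": 16, "dy": 99, "dz": 0, "twist": 0, "fingers": -0.5}, {"dx": 22, "dy": 132, "dz": 0, "twist": 0, "fingers": -0.5}, {"dx": 27, "dy": 165, "dz": 0, "twist": 0, "fingers": -0.5}]'

```text
clock: 22.63
eef_pos: [0.4736, -0.0147, 0.0723]
tool_rot: [-0.0, 1.0, -0.0, 0.001]
ft_force: [0.6, -0.0, 0.5]
grip_width: 0.0642
grasp_force: 0.0
```

Request:
carry_out --plan '[{"dx": 5, "dy": 33, "dz": 0, "twist": 0, "fingers": -0.5}, {"dx": 11, "dy": 66, "dz": 0, "twist": 0, "fingers": -0.5}, {"dx": 16, "dy": 99, "dz": 0, "twist": 0, "fingers": -0.5}, {"dx": 22, "dy": 132, "dz": 0, "twist": 0, "fingers": -0.5}, {"dx": 28, "dy": 165, "dz": 0, "twist": 0, "fingers": -0.5}]'

```text
clock: 23.05
eef_pos: [0.4457, 0.1507, 0.0723]
tool_rot: [-0.0, 1.0, 0.0, 0.001]
ft_force: [-0.3, 0.7, 0.0]
grip_width: 0.064
grasp_force: 0.0
```

```bash
python3 goal.py 446.3 148.7 -24 90;  python3 - <<'E'
from h import *
c=shot('wrist','w5.png'); print('pred SR centre',w2px(c,[.4463,.1487,.011]))
hsv=cv2.cvtColor(c['image'],cv2.COLOR_RGB2HSV)
g=cv2.inRange(hsv,(65,90,60),(95,255,255))
for k in cv2.findContours(255-g,cv2.RETR_EXTERNAL,cv2.CHAIN_APPROX_NONE)[0]:
    if cv2.contourArea(k)>300: print(cv2.boundingRect(k),cv2.contourArea(k))
shot('top','t5.png')
E
```

```text
t 23.05 pos [445.7 150.7  72.3] phi 90.01 F [-0.3  0.7  0. ] w 64.0 gf 0.0 q6 0.33
d [-0.4 -2.  96.3] twist 0.0
pred SR centre [274.99275586 207.91474789]
(244, 178, 59, 59) 2655.0
(0, 156, 30, 107) 1002.0
(0, 111, 560, 309) 62528.0
(434, 46, 71, 147) 1970.0
(150, 0, 214, 36) 3896.0
```

Request:
carry_out --plan '[{"dx": 0, "dy": -1.5, "dz": 22, "twist": 0, "fingers": -0.5}, {"dx": 0, "dy": -1.5, "dz": 44, "twist": 0, "fingers": -0.5}, {"dx": 0, "dy": -1.5, "dz": 66, "twist": 0, "fingers": -0.5}, {"dx": 0, "dy": -1.5, "dz": 86, "twist": 0, "fingers": -0.5}, {"dx": 0, "dy": -1.5, "dz": 97, "twist": 0, "fingers": -0.5}]'

```text
clock: 23.57
eef_pos: [0.4448, 0.1463, -0.0272]
tool_rot: [0.0, 1.0, -0.0, -0.001]
ft_force: [0.0, 0.6, 0.8]
grip_width: 0.0641
grasp_force: 0.0
```

Request:
carry_out --plan '[{"dx": 0, "dy": -1.5, "dz": 0, "twist": 0, "fingers": -0.5}, {"dx": 0, "dy": -1.5, "dz": 0, "twist": 0, "fingers": -0.4}, {"dx": 0, "dy": -1.5, "dz": 0, "twist": 0, "fingers": -0.3}, {"dx": 0, "dy": -1.5, "dz": 0, "twist": 0, "fingers": -0.2}, {"dx": 0, "dy": -1.5, "dz": 0, "twist": 0, "fingers": 0}]'

```text
clock: 23.98
eef_pos: [0.447, 0.1461, -0.0242]
tool_rot: [-0.0, 1.0, 0.0, 0.001]
ft_force: [0.2, -1.2, 2.8]
grip_width: 0.0447
grasp_force: 60.5
```

Request:
carry_out --plan '[{"dx": 0, "dy": 0, "dz": 0, "twist": 0, "fingers": 0.3}, {"dx": 0, "dy": 0, "dz": 0, "twist": 0, "fingers": 0.3}, {"dx": 0, "dy": 0, "dz": 0, "twist": 0, "fingers": 0.3}, {"dx": 0, "dy": 0, "dz": 0, "twist": 0, "fingers": 0.3}, {"dx": 0, "dy": 0, "dz": 0, "twist": 0, "fingers": 0.3}]'

```text
clock: 24.4
eef_pos: [0.447, 0.1461, -0.0242]
tool_rot: [-0.0, 1.0, 0.0, 0.002]
ft_force: [-0.2, -1.5, 6.0]
grip_width: 0.045
grasp_force: 60.8
```

Request:
carry_out --plan '[{"dx": 0, "dy": 0, "dz": -4, "twist": 0, "fingers": 0.3}, {"dx": 0, "dy": 0, "dz": -14, "twist": 0, "fingers": 0.3}, {"dx": 0, "dy": 0, "dz": -30, "twist": 0, "fingers": 0.3}, {"dx": 0, "dy": 0, "dz": -50, "twist": 0, "fingers": 0.3}, {"dx": 0, "dy": 0, "dz": -65, "twist": 0, "fingers": 0.3}]'

```text
clock: 24.82
eef_pos: [0.446, 0.146, 0.0408]
tool_rot: [-0.0, 1.0, 0.0, 0.001]
ft_force: [0.5, 0.3, 0.3]
grip_width: 0.0448
grasp_force: 61.3
```

```bash
python3 goal.py 604 -336 38 90
```

```text
t 24.82 pos [446.  146.   40.8] phi 90.02 F [0.5 0.3 0.3] w 44.8 gf 61.3 q6 0.32
d [-157.8 -482.1    2.8] twist 0.0
```

Request:
carry_out --plan '[{"dx": -5, "dy": -15, "dz": 0, "twist": 0, "fingers": 0.3}, {"dx": -14, "dy": -43, "dz": 0, "twist": 0, "fingers": 0.3}, {"dx": -24, "dy": -74, "dz": 0, "twist": 0, "fingers": 0.3}, {"dx": -34, "dy": -105, "dz": 0, "twist": 0, "fingers": 0.3}, {"dx": -45, "dy": -136, "dz": 0, "twist": 0, "fingers": 0.3}]'

```text
clock: 25.23
eef_pos: [0.491, 0.0087, 0.0399]
tool_rot: [-0.001, 1.0, 0.0, 0.001]
ft_force: [-0.8, 1.0, 0.5]
grip_width: 0.0446
grasp_force: 61.4
```

Request:
carry_out --plan '[{"dx": -10, "dy": -31, "dz": 0, "twist": 0, "fingers": 0.3}, {"dx": -20, "dy": -62, "dz": 0, "twist": 0, "fingers": 0.3}, {"dx": -30, "dy": -93, "dz": 0, "twist": 0, "fingers": 0.3}, {"dx": -40, "dy": -124, "dz": 0, "twist": 0, "fingers": 0.3}, {"dx": -50, "dy": -155, "dz": 0, "twist": 0, "fingers": 0.3}]'

```text
clock: 25.65
eef_pos: [0.5411, -0.1468, 0.0398]
tool_rot: [-0.0, 1.0, -0.0, 0.0]
ft_force: [0.8, 0.0, -0.3]
grip_width: 0.0447
grasp_force: 61.4
```

Request:
carry_out --plan '[{"dx": -10, "dy": -31, "dz": 0, "twist": 0, "fingers": 0.3}, {"dx": -20, "dy": -62, "dz": 0, "twist": 0, "fingers": 0.3}, {"dx": -30, "dy": -93, "dz": 0, "twist": 0, "fingers": 0.3}, {"dx": -40, "dy": -124, "dz": 0, "twist": 0, "fingers": 0.3}, {"dx": -48, "dy": -150, "dz": 0, "twist": 0, "fingers": 0.3}]'

```text
clock: 26.07
eef_pos: [0.5892, -0.2975, 0.0397]
tool_rot: [0.0, 1.0, -0.0, 0.001]
ft_force: [0.8, 0.4, -1.3]
grip_width: 0.0447
grasp_force: 61.4
```

Request:
carry_out --plan '[{"dx": -8, "dy": -22, "dz": 0, "twist": 0, "fingers": 0.3}, {"dx": -14, "dy": -40, "dz": 0, "twist": 0, "fingers": 0.3}, {"dx": -15, "dy": -41, "dz": 6, "twist": 0, "fingers": 0.3}, {"dx": -15, "dy": -41, "dz": 18, "twist": 0, "fingers": 0.3}, {"dx": -15, "dy": -41, "dz": 30, "twist": 0, "fingers": 0.3}]'

```text
clock: 26.48
eef_pos: [0.6035, -0.3355, 0.0084]
tool_rot: [-0.0, 1.0, 0.0, 0.0]
ft_force: [-0.1, 0.2, -0.9]
grip_width: 0.0443
grasp_force: 61.4
```

```bash
python3 goal.py 604 -336 -20.2 90
```

```text
t 26.48 pos [ 603.5 -335.5    8.4] phi 90.03 F [-0.1  0.2 -0.9] w 44.3 gf 61.4 q6 -0.51
d [-0.5 -0.6 28.6] twist 0.0
```

Request:
carry_out --plan '[{"dx": 0, "dy": 0, "dz": 8, "twist": 0, "fingers": 0.3}, {"dx": 0, "dy": 0, "dz": 17, "twist": 0, "fingers": 0.3}, {"dx": 0, "dy": 0, "dz": 24, "twist": 0, "fingers": 0.3}, {"dx": 0, "dy": 0, "dz": 27, "twist": 0, "fingers": 0.3}, {"dx": 0, "dy": 0, "dz": 28.5, "twist": 0, "fingers": 0.3}]'

```text
clock: 26.9
eef_pos: [0.6032, -0.3353, -0.0205]
tool_rot: [-0.0, 1.0, 0.0, -0.001]
ft_force: [-0.4, 0.7, -0.3]
grip_width: 0.0446
grasp_force: 61.4
```

Request:
carry_out --plan '[{"dx": 0, "dy": 0, "dz": 0.5, "twist": 0, "fingers": 0.3}, {"dx": 0, "dy": 0, "dz": 1, "twist": 0, "fingers": 0.3}, {"dx": 0, "dy": 0, "dz": 1.3, "twist": 0, "fingers": 0.3}, {"dx": 0, "dy": 0, "dz": 1.3, "twist": 0, "fingers": 0.3}, {"dx": 0, "dy": 0, "dz": 1.3, "twist": 0, "fingers": 0.3}]'

```text
clock: 27.32
eef_pos: [0.6039, -0.3363, -0.0203]
tool_rot: [-0.0, 1.0, -0.0, 0.0]
ft_force: [0.9, 0.8, -0.7]
grip_width: 0.045
grasp_force: 61.4
```

Request:
carry_out --plan '[{"dx": 0, "dy": 0, "dz": 0.4, "twist": 0, "fingers": 0.3}, {"dx": 0, "dy": 0, "dz": 0.8, "twist": 0, "fingers": 0.3}, {"dx": 0, "dy": 0, "dz": 1.2, "twist": 0, "fingers": 0.3}, {"dx": 0, "dy": 0, "dz": 1.2, "twist": 0, "fingers": 0.3}, {"dx": 0, "dy": 0, "dz": 1.2, "twist": 0, "fingers": 0.3}]'

```text
clock: 27.73
eef_pos: [0.6039, -0.3363, -0.0211]
tool_rot: [-0.0, 1.0, -0.0, 0.0]
ft_force: [-1.7, 0.5, 5.3]
grip_width: 0.0445
grasp_force: 62.0
```

Request:
carry_out --plan '[{"dx": 0, "dy": 0, "dz": 0, "twist": 0, "fingers": 0}, {"dx": 0, "dy": 0, "dz": 0, "twist": 0, "fingers": -0.15}, {"dx": 0, "dy": 0, "dz": 0, "twist": 0, "fingers": -0.3}, {"dx": 0, "dy": 0, "dz": 0, "twist": 0, "fingers": -0.35}, {"dx": 0, "dy": 0, "dz": 0, "twist": 0, "fingers": -0.35}]'

```text
clock: 28.15
eef_pos: [0.6035, -0.336, -0.0226]
tool_rot: [-0.0, 1.0, 0.0, -0.0]
ft_force: [-0.0, -0.7, 0.2]
grip_width: 0.0576
grasp_force: 0.0
```

Request:
carry_out --plan '[{"dx": 0, "dy": 0, "dz": -5, "twist": 0, "fingers": -0.35}, {"dx": 0, "dy": 0, "dz": -15, "twist": 0, "fingers": -0.35}, {"dx": 0, "dy": 0, "dz": -35, "twist": 0, "fingers": -0.35}, {"dx": 0, "dy": 0, "dz": -65, "twist": 0, "fingers": -0.35}, {"dx": 0, "dy": 0, "dz": -95, "twist": 0, "fingers": -0.35}]'

```text
clock: 28.57
eef_pos: [0.603, -0.3357, 0.0738]
tool_rot: [-0.0, 1.0, 0.0, -0.001]
ft_force: [0.4, -0.3, -0.2]
grip_width: 0.0576
grasp_force: 0.0
```

Request:
carry_out --plan '[{"dx": 12, "dy": 32, "dz": 0, "twist": 0, "fingers": 0}, {"dx": 24, "dy": 64, "dz": 0, "twist": 0, "fingers": 0}, {"dx": 36, "dy": 96, "dz": 0, "twist": 0, "fingers": 0}, {"dx": 48, "dy": 128, "dz": 0, "twist": 0, "fingers": 0}, {"dx": 60, "dy": 160, "dz": 0, "twist": 0, "fingers": 0}]'

```text
clock: 28.98
eef_pos: [0.5434, -0.175, 0.0743]
tool_rot: [0.0, 1.0, -0.0, 0.001]
ft_force: [0.6, 1.2, -0.1]
grip_width: 0.0429
grasp_force: 0.0
```

Request:
carry_out --plan '[{"dx": 12, "dy": 32, "dz": 0, "twist": 0, "fingers": 0}, {"dx": 24, "dy": 64, "dz": 0, "twist": 0, "fingers": 0}, {"dx": 36, "dy": 96, "dz": 0, "twist": 0, "fingers": 0}, {"dx": 48, "dy": 128, "dz": 0, "twist": 0, "fingers": 0}, {"dx": 60, "dy": 160, "dz": 0, "twist": 0, "fingers": 0}]'

```text
clock: 29.4
eef_pos: [0.4835, -0.0148, 0.0743]
tool_rot: [0.0, 1.0, 0.0, 0.001]
ft_force: [0.3, 0.2, 0.1]
grip_width: 0.043
grasp_force: 0.0
```

Request:
carry_out --plan '[{"dx": 12, "dy": 32, "dz": 0, "twist": 0, "fingers": 0}, {"dx": 24, "dy": 64, "dz": 0, "twist": 0, "fingers": 0}, {"dx": 36, "dy": 96, "dz": 0, "twist": 0, "fingers": 0}, {"dx": 48, "dy": 128, "dz": 0, "twist": 0, "fingers": 0}, {"dx": 60, "dy": 160, "dz": 0, "twist": 0, "fingers": 0}]'

```text
clock: 29.82
eef_pos: [0.4235, 0.1455, 0.0744]
tool_rot: [-0.0, 1.0, 0.0, 0.001]
ft_force: [-0.4, -0.1, 0.2]
grip_width: 0.0428
grasp_force: 0.0
```

Request:
carry_out --plan '[{"dx": 12, "dy": 32, "dz": 0, "twist": 3, "fingers": 0}, {"dx": 24, "dy": 64, "dz": 0, "twist": 6, "fingers": 0}, {"dx": 36, "dy": 96, "dz": 0, "twist": 9, "fingers": 0}, {"dx": 48, "dy": 128, "dz": 0, "twist": 12, "fingers": 0}, {"dx": 60, "dy": 158, "dz": 0, "twist": 15, "fingers": 0}]'

```text
clock: 30.23
eef_pos: [0.3633, 0.3041, 0.0744]
tool_rot: [0.131, 0.991, 0.001, 0.001]
ft_force: [1.4, -0.1, -0.0]
grip_width: 0.043
grasp_force: 0.0
```

```bash
python3 goal.py 364.4 301.6 -20 75;  python3 - <<'E'
from h import *
c=shot('wrist','w6.png')
for p in [[.3644,.3016,.008],[.3259,.312,.008],[.4337,.2828,.008]]: print(w2px(c,p))
t=shot('top','t6.png')
a=cv2.resize(t['image'][130:230,385:485,::-1],(420,420),interpolation=cv2.INTER_CUBIC)
b=cv2.resize(c['image'][:,60:,::-1],(380,320)); b=cv2.copyMakeBorder(b,0,100,0,0,cv2.BORDER_CONSTANT); cv2.imwrite('pics/t6c.png',np.hstack([a,b]))
E
```

```text
t 30.23 pos [363.3 304.1  74.4] phi 74.89 F [ 1.4 -0.1 -0. ] w 43.0 gf 0.0 q6 0.96
d [-1.6 -2.3 94.4] twist -0.1
[274.84799076 207.30577089]
[274.80590406 160.34180817]
[274.83100686 282.21472504]
```

View pics/t6c.png

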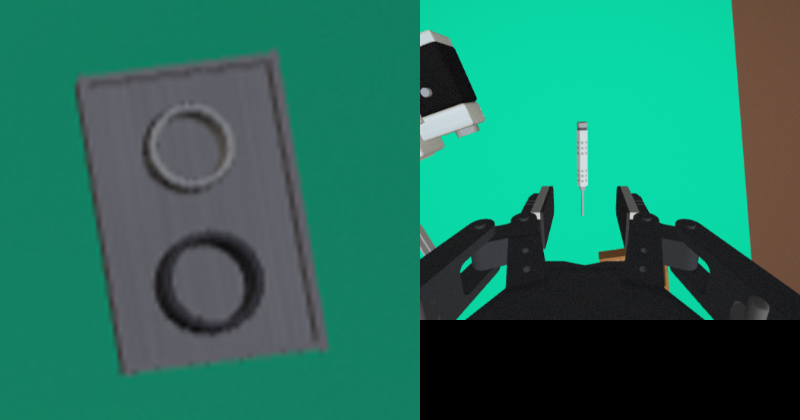

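The top crop shows both rings lying flat in the steel tray, at (189,147) and (209,282), side by side along it. The wrist crop shows the screwdriver at (582,155), centred and aligned between the fingers. I'll narrow the fingers and feel my way down.

Request:
carry_out --plan '[{"dx": -1, "dy": -1.5, "dz": 20, "twist": 0, "fingers": 0.2}, {"dx": -1, "dy": -1.5, "dz": 42, "twist": 0, "fingers": 0.4}, {"dx": -1, "dy": -1.5, "dz": 62, "twist": 0, "fingers": 0.45}, {"dx": -1, "dy": -1.5, "dz": 80, "twist": 0, "fingers": 0.45}, {"dx": -1, "dy": -1.5, "dz": 90, "twist": 0, "fingers": 0.45}]'

```text
clock: 30.75
eef_pos: [0.3637, 0.2988, -0.018]
tool_rot: [0.13, 0.991, -0.001, -0.0]
ft_force: [0.4, 0.2, 0.5]
grip_width: 0.0233
grasp_force: 0.0
```

Request:
carry_out --plan '[{"dx": 0, "dy": 0, "dz": 1, "twist": 0, "fingers": 0.45}, {"dx": 0, "dy": 0, "dz": 2, "twist": 0, "fingers": 0.45}, {"dx": 0, "dy": 0, "dz": 3, "twist": 0, "fingers": 0.45}, {"dx": 0, "dy": 0, "dz": 4, "twist": 0, "fingers": 0.45}, {"dx": 0, "dy": 0, "dz": 4, "twist": 0, "fingers": 0.45}]'

```text
clock: 31.17
eef_pos: [0.3648, 0.3005, -0.0201]
tool_rot: [0.13, 0.991, 0.001, 0.001]
ft_force: [0.8, 0.4, -0.0]
grip_width: 0.0234
grasp_force: 0.0
```

Request:
carry_out --plan '[{"dx": 0, "dy": 0, "dz": 1, "twist": 0, "fingers": 0.45}, {"dx": 0, "dy": 0, "dz": 2, "twist": 0, "fingers": 0.45}, {"dx": 0, "dy": 0, "dz": 3, "twist": 0, "fingers": 0.45}, {"dx": 0, "dy": 0, "dz": 3, "twist": 0, "fingers": 0.45}, {"dx": 0, "dy": 0, "dz": 3, "twist": 0, "fingers": 0.45}]'

```text
clock: 31.58
eef_pos: [0.364, 0.3001, -0.0241]
tool_rot: [0.13, 0.991, -0.0, -0.0]
ft_force: [-0.1, 0.0, 0.6]
grip_width: 0.0231
grasp_force: 0.0
```

```bash
python3 goal.py 364.4 301.6 -25 75
```

```text
t 31.58 pos [364.  300.1 -24.1] phi 75.02 F [-0.1  0.   0.6] w 23.1 gf 0.0 q6 0.95
d [-0.   1.6  0.9] twist 0.0
```

Request:
carry_out --plan '[{"dx": 0, "dy": 1, "dz": 0.5, "twist": 0, "fingers": 0.45}, {"dx": 0, "dy": 1, "dz": 1, "twist": 0, "fingers": 0.45}, {"dx": 0, "dy": 1, "dz": 1.5, "twist": 0, "fingers": 0.45}, {"dx": 0, "dy": 1, "dz": 1.5, "twist": 0, "fingers": 0.45}, {"dx": 0, "dy": 1, "dz": 1.5, "twist": 0, "fingers": 0.45}]'

```text
clock: 32.0
eef_pos: [0.3643, 0.3011, -0.0256]
tool_rot: [0.13, 0.991, -0.0, -0.0]
ft_force: [-0.4, 0.2, 0.6]
grip_width: 0.0233
grasp_force: 0.0
```

Request:
carry_out --plan '[{"dx": 0, "dy": 0, "dz": 0.5, "twist": 0, "fingers": 0.45}, {"dx": 0, "dy": 0, "dz": 1, "twist": 0, "fingers": 0.45}, {"dx": 0, "dy": 0, "dz": 1.5, "twist": 0, "fingers": 0.45}, {"dx": 0, "dy": 0, "dz": 1.5, "twist": 0, "fingers": 0.45}, {"dx": 0, "dy": 0, "dz": 1.5, "twist": 0, "fingers": 0.45}]'

```text
clock: 32.42
eef_pos: [0.3643, 0.301, -0.0271]
tool_rot: [0.13, 0.991, -0.0, -0.0]
ft_force: [0.2, 0.2, 0.6]
grip_width: 0.0232
grasp_force: 0.0
```

Request:
carry_out --plan '[{"dx": 0, "dy": 0, "dz": 0, "twist": 0, "fingers": 0.55}, {"dx": 0, "dy": 0, "dz": 0, "twist": 0, "fingers": 0.65}, {"dx": 0, "dy": 0, "dz": 0, "twist": 0, "fingers": 0.75}, {"dx": 0, "dy": 0, "dz": 0, "twist": 0, "fingers": 0.9}, {"dx": 0, "dy": 0, "dz": 0, "twist": 0, "fingers": 1}]'

```text
clock: 32.83
eef_pos: [0.3644, 0.3012, -0.0267]
tool_rot: [0.13, 0.991, 0.0, 0.0]
ft_force: [-0.9, -0.8, 2.9]
grip_width: 0.009
grasp_force: 58.7
```

Request:
carry_out --plan '[{"dx": 0, "dy": 0, "dz": 0, "twist": 0, "fingers": 1}, {"dx": 0, "dy": 0, "dz": 0, "twist": 0, "fingers": 1}, {"dx": 0, "dy": 0, "dz": 0, "twist": 0, "fingers": 1}, {"dx": 0, "dy": 0, "dz": 0, "twist": 0, "fingers": 1}, {"dx": 0, "dy": 0, "dz": 0, "twist": 0, "fingers": 1}]'

```text
clock: 33.25
eef_pos: [0.3644, 0.3012, -0.0268]
tool_rot: [0.13, 0.991, 0.0, 0.0]
ft_force: [-1.3, -0.8, 5.4]
grip_width: 0.009
grasp_force: 59.0
```

Request:
carry_out --plan '[{"dx": 0, "dy": 0, "dz": -4, "twist": 0, "fingers": 1}, {"dx": 0, "dy": 0, "dz": -14, "twist": 0, "fingers": 1}, {"dx": 0, "dy": 0, "dz": -30, "twist": 0, "fingers": 1}, {"dx": 0, "dy": 0, "dz": -50, "twist": 0, "fingers": 1}, {"dx": 0, "dy": 0, "dz": -65, "twist": 0, "fingers": 1}]'

```text
clock: 33.67
eef_pos: [0.3643, 0.3011, 0.0388]
tool_rot: [0.13, 0.991, -0.0, -0.0]
ft_force: [0.6, -0.4, -0.7]
grip_width: 0.0092
grasp_force: 58.7
```

Request:
carry_out --plan '[{"dx": -12, "dy": -8, "dz": 0, "twist": 0, "fingers": 1}, {"dx": -34, "dy": -23, "dz": 0, "twist": 0, "fingers": 1}, {"dx": -58, "dy": -39, "dz": 0, "twist": 0, "fingers": 1}, {"dx": -84, "dy": -57, "dz": 0, "twist": 0, "fingers": 1}, {"dx": -110, "dy": -74, "dz": 0, "twist": 0, "fingers": 1}]'

```text
clock: 34.08
eef_pos: [0.4519, 0.2001, 0.0379]
tool_rot: [0.13, 0.992, -0.0, -0.0]
ft_force: [0.8, 0.2, -1.6]
grip_width: 0.0088
grasp_force: 58.7
```

Request:
carry_out --plan '[{"dx": -26, "dy": -17, "dz": 0, "twist": 0, "fingers": 1}, {"dx": -51, "dy": -34, "dz": 0, "twist": 0, "fingers": 1}, {"dx": -77, "dy": -52, "dz": 0, "twist": 0, "fingers": 1}, {"dx": -102, "dy": -69, "dz": 0, "twist": 0, "fingers": 1}, {"dx": -125, "dy": -84, "dz": 0, "twist": 0, "fingers": 1}]'

```text
clock: 34.5
eef_pos: [0.5513, 0.086, 0.0376]
tool_rot: [0.131, 0.991, -0.0, -0.0]
ft_force: [-0.1, 0.4, 0.4]
grip_width: 0.0093
grasp_force: 58.7
```

Request:
carry_out --plan '[{"dx": -24, "dy": -16, "dz": 0, "twist": -2, "fingers": 1}, {"dx": -48, "dy": -33, "dz": 0, "twist": -4, "fingers": 1}, {"dx": -70, "dy": -48, "dz": 0, "twist": -6, "fingers": 1}, {"dx": -86, "dy": -59, "dz": 0, "twist": -8, "fingers": 1}, {"dx": -96, "dy": -66, "dz": 0, "twist": -10, "fingers": 1}]'

```text
clock: 34.92
eef_pos: [0.6273, -0.0031, 0.0373]
tool_rot: [0.044, 0.999, -0.0, 0.0]
ft_force: [0.1, -0.2, -0.1]
grip_width: 0.0091
grasp_force: 58.7
```

```bash
python3 goal.py 626.5 -0.7 -22 84.9
python3 - <<'E'
from h import *
c=shot('wrist','w7.png'); cv2.imwrite('pics/w7.png',c['image'][:,:,::-1])
E
```

```text
t 34.92 pos [627.3  -3.1  37.3] phi 84.99 F [ 0.1 -0.2 -0.1] w 9.1 gf 58.7 q6 0.08
d [ 1.1  2.4 59.3] twist 0.1
```

View pics/w7.png

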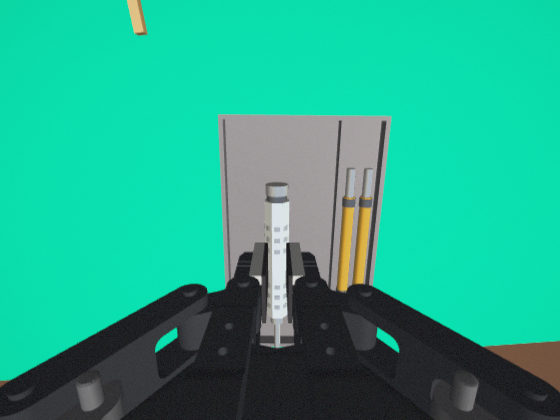

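The wrist view shows the screwdriver held parallel to the tray at u=277, close to mid-channel (walls at u=224 and 340). I'll lower it.

Request:
carry_out --plan '[{"dx": 0, "dy": 2, "dz": 10, "twist": 0, "fingers": 1}, {"dx": 0, "dy": 2, "dz": 26, "twist": 0, "fingers": 1}, {"dx": 0, "dy": 2, "dz": 42, "twist": 0, "fingers": 1}, {"dx": 0, "dy": 2, "dz": 53, "twist": 0, "fingers": 1}, {"dx": 0, "dy": 2, "dz": 58, "twist": 0, "fingers": 1}]'

```text
clock: 35.38
eef_pos: [0.6235, 0.0023, -0.0229]
tool_rot: [0.043, 0.999, 0.0, -0.003]
ft_force: [-0.4, -0.4, -0.7]
grip_width: 0.009
grasp_force: 58.7
```

Request:
carry_out --plan '[{"dx": 0, "dy": 0, "dz": 0.5, "twist": 0, "fingers": 1}, {"dx": 0, "dy": 0, "dz": 1, "twist": 0, "fingers": 1}, {"dx": 0, "dy": 0, "dz": 1.5, "twist": 0, "fingers": 1}, {"dx": 0, "dy": 0, "dz": 2, "twist": 0, "fingers": 1}, {"dx": 0, "dy": 0, "dz": 2, "twist": 0, "fingers": 1}]'

```text
clock: 35.8
eef_pos: [0.627, 0.0012, -0.0211]
tool_rot: [0.044, 0.999, 0.0, 0.001]
ft_force: [-0.9, -0.7, -0.2]
grip_width: 0.0088
grasp_force: 58.7
```

Request:
carry_out --plan '[{"dx": 0, "dy": 0, "dz": 0.3, "twist": 0, "fingers": 1}, {"dx": 0, "dy": 0, "dz": 0.6, "twist": 0, "fingers": 1}, {"dx": 0, "dy": 0, "dz": 0.8, "twist": 0, "fingers": 1}, {"dx": 0, "dy": 0, "dz": 0.8, "twist": 0, "fingers": 1}, {"dx": 0, "dy": 0, "dz": 0.8, "twist": 0, "fingers": 1}]'

```text
clock: 36.22
eef_pos: [0.6263, 0.0011, -0.0228]
tool_rot: [0.044, 0.999, 0.0, -0.0]
ft_force: [0.2, 0.6, 0.1]
grip_width: 0.0093
grasp_force: 58.7
```

Request:
carry_out --plan '[{"dx": 0, "dy": 0, "dz": 0.4, "twist": 0, "fingers": 1}, {"dx": 0, "dy": 0, "dz": 0.8, "twist": 0, "fingers": 1}, {"dx": 0, "dy": 0, "dz": 1.2, "twist": 0, "fingers": 1}, {"dx": 0, "dy": 0, "dz": 1.2, "twist": 0, "fingers": 1}, {"dx": 0, "dy": 0, "dz": 1.2, "twist": 0, "fingers": 1}]'

```text
clock: 36.63
eef_pos: [0.6264, 0.0011, -0.0237]
tool_rot: [0.043, 0.999, -0.0, 0.0]
ft_force: [-1.0, -0.4, 2.6]
grip_width: 0.0093
grasp_force: 59.1
```

Contact. I'll release, rise and check everything.

Request:
carry_out --plan '[{"dx": 0, "dy": 0, "dz": 0, "twist": 0, "fingers": 0.75}, {"dx": 0, "dy": 0, "dz": 0, "twist": 0, "fingers": 0.6}, {"dx": 0, "dy": 0, "dz": 0, "twist": 0, "fingers": 0.5}, {"dx": 0, "dy": 0, "dz": 0, "twist": 0, "fingers": 0.45}, {"dx": 0, "dy": 0, "dz": 0, "twist": 0, "fingers": 0.45}]'

```text
clock: 37.05
eef_pos: [0.6263, 0.0011, -0.0242]
tool_rot: [0.043, 0.999, -0.0, -0.0]
ft_force: [0.4, -0.6, -0.7]
grip_width: 0.0234
grasp_force: 0.0
```

Request:
carry_out --plan '[{"dx": 0, "dy": 0, "dz": -5, "twist": 0, "fingers": 0.45}, {"dx": 0, "dy": 0, "dz": -20, "twist": 0, "fingers": 0.45}, {"dx": 0, "dy": 0, "dz": -50, "twist": 0, "fingers": 0.45}, {"dx": 0, "dy": 0, "dz": -85, "twist": 0, "fingers": 0.45}, {"dx": 0, "dy": 0, "dz": -120, "twist": 0, "fingers": 0.45}]'

```text
clock: 37.47
eef_pos: [0.6255, 0.0011, 0.0968]
tool_rot: [0.043, 0.999, -0.0, -0.001]
ft_force: [0.7, -0.3, 0.4]
grip_width: 0.0237
grasp_force: 0.0
```

Request:
carry_out --plan '[{"dx": 10, "dy": 35, "dz": 0, "twist": 0, "fingers": 0.45}, {"dx": 20, "dy": 70, "dz": 0, "twist": 0, "fingers": 0.45}, {"dx": 30, "dy": 105, "dz": 0, "twist": 0, "fingers": 0.45}, {"dx": 40, "dy": 140, "dz": 0, "twist": 0, "fingers": 0.45}, {"dx": 50, "dy": 175, "dz": 0, "twist": 0, "fingers": 0.45}]'

```text
clock: 37.88
eef_pos: [0.5914, 0.1812, 0.0967]
tool_rot: [0.044, 0.999, 0.0, 0.0]
ft_force: [0.6, -0.1, -0.1]
grip_width: 0.0237
grasp_force: 0.0
```

```bash
python3 goal.py
python3 - <<'E'
from h import *
c=shot('top','t8.png')
cv2.imwrite('pics/t8c.png',cv2.resize(c['image'][95:275,125:475,::-1],(800,411),interpolation=cv2.INTER_CUBIC))
E
```

```text
t 37.88 pos [591.4 181.2  96.7] phi 84.99 F [ 0.6 -0.1 -0.1] w 23.7 gf 0.0 q6 0.38
```

View pics/t8c.png

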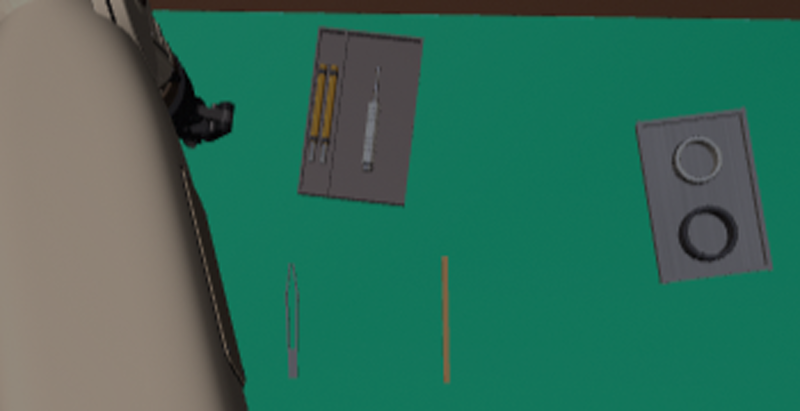

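The last view shows the screwdriver lengthwise in the wide channel at (371,120) and the rings flat at (697,160) and (708,233). The tweezers and stick haven't moved. The cells are hidden by the arm here, but they were upright in their bays in the earlier picture and nothing has been near them since.

```bash
python3 -c "
from workcell import job_done
print(job_done())"
```

```text
the job is handed in; nothing more can be done
None
```

The job is handed in: both glass cells are upright in their bays, the two rings lie flat side by side in the steel tray, the screwdriver lies lengthwise in the wide channel, and the tweezers and stick were not moved; the arm hid the cells in the final picture, so they were last seen in place just after the small cell was set down.

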